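# Stock the free keeper-bar tray

## Robot

A 6-joint arm with a two-finger parallel gripper is mounted at the origin on the work surface. World frame = base frame: x ahead of the robot, y to its left, z up, the work surface at z = 0. Lengths are in m, angles in rad, forces in N, time in s.
With the tool pointing down it reaches from about 0.375 to 0.975 m from the base axis. Payload 3.8 kg.
Tool frame: the origin (TCP) lies at the very end of the fingers, on their centre line; the grasp point (between the pads) lies 19 mm behind it; z points along the fingers, y is the line along which they close (so a half turn about z gives the same grasp; the last joint's range is limited). The gripper opens to 85 mm and grips with 20 to 120 N. Pads are 22 mm wide; open, the fingers measure 114 mm over their backs; the gripper's body (76 mm by 85 mm) begins 54 mm behind the grasp point. The pads swing forward as they close: fully open they stand 13 mm farther back than shut.
Start: joints at [1.113, 0.264, 1.604, -0, 1.274, -0.037], TCP at [0.276, 0.616, 0.231] pointing down, gripper open.
Joint ranges: [-2.63, 2.63], [-0.94, 2.18], [0.31, 2.57], [-1.31, 4.45], [0, 2.66], [-2.55, 2.55]. Speed limits (rad/s): [2.57, 2.57, 3.14, 3.14, 3.14, 3.14].

## Interface

Orientations are given as a rotation vector (axis times angle).
In Python, from workcell import bot, vision gives the robot as it stands. The module is installed in compiled form; this text tells all that it offers.
- The arm moves only by the tool play_rows, never from a script. Its argument "moves" is a list that holds one entry, the list of rows, each a list of 7 numbers: the turn, a rotation vector about the tool's x, y, z as a fraction of full scale, then the shift along the tool's x, y, z as a fraction of full scale, then the finger opening in mm, from 0 to 85.4. In form: [[[ax, ay, az, x, y, z, jaw], ...]]. A call has 1 to 5 rows; each row shifts and turns the commanded pose from where the row before left it, along the tool's axes as they then stand; what a row does not reach is not made up. Full scale, the value 1, is 0.1 m for a shift and 0.5 rad for a turn. A row lasts 1/12 s, in which the tool goes at most 41.7 mm and 7.16 degrees, less where a joint would pass 70% of its speed; a pose out of reach is approached as far as the arm can. A call with a number of a shift or a turn outside -1 to 1 is refused whole. A call with a gripper value outside its range is refused whole. The fingers move at their own pace and stop on an object; "newtons" is the grip in N (left out, the last holds). Time passes only in rows, so rows that do not move let the fingers close. It gives the time, the measured TCP pose, the force, the opening and the grip force at its end, in the units of the state.
- bot.read_state(): the state, without advancing time (a new reading comes with each control period).
- vision.read_camera(name): name is "scene" or "top" or "wrist"; returns a dict with "image" (420x560x3 uint8, red, green, blue), "depth" (420x560 float32, m along the optical axis (not along the pixel's ray), 0 where there is no reading), "K" (3x3 intrinsics, pixels), "R" (3x3) and "t" (3): a world point X has camera coordinates R X + t. Camera axes: x right, y down, z forward; pixel columns grow to the right and rows downward; lengths in m; the calibration is good to about 2 mm. A picture is of the moment at which its call begins.
- bot.finish_job(): hands the job in; it is judged then, once.
The state is a dict: "time": time; "q": joint angles; "joint_vel": joint speeds; "joint_torque": joint torques, N m; "tool_pos": TCP position; "tcp_rot": TCP orientation; "wrist_force": force on the tool from outside, world axes, zero at the start; "torque": the same for the moment, N m; "width": opening from 0.0 (shut) to 1.0 (fully open); "grip_force": force on a finger pad.
Only numpy, scipy, OpenCV 4.12 (cv2) and the standard library are available. Lean on these libraries where they do the work, as an engineer would, in place of code of your own. Each camera call takes 0.05 s, during which the arm holds its last target. There are 200 camera calls.

## Task

One of the two keeper-bar trays holds the glazed bowl: leave that bowl and its tray's bar as they are, and take the pen cup out of the other tray and stand it upright in the middle of the turntable stand. Hold the little clay bud vase upright and press its foot down on the sprung felt pad until the pad is fully down, so that it gets its felt dot, then stand it and every aluminium pill tin upright on the floor of the tray you cleared, inside its walls and not on one another. When all of this is done, swing that tray's keeper bar over to the front and shut, fully home in its detent, without disturbing the egg cup and the wooden box that stand among them.

Things in the scene. Friction and masses are not known exactly. Their poses are not given: they have to be found in the camera images.
- tray_left: Left (+y) plywood tray. Origin at table level under the centre of its loading space, 284 mm along y by 72 mm along x; +x is its front, facing mid-table. Floor 6 mm above the table; its four walls reach 18 mm above the table. Steel hinge posts (36 mm tall) outside the back corners; brass detent prongs (34 mm) at x = 55, y = +-154 mm. The two trays are alike.
- tray_right: Right (-y) plywood tray. Origin at table level under the centre of its loading space, 284 mm along y by 72 mm along x; +x is its front, facing mid-table. Floor 6 mm above the table; its four walls reach 18 mm above the table. Steel hinge posts (36 mm tall) outside the back corners; brass detent prongs (34 mm) at x = 55, y = +-154 mm. The two trays are alike.
- bar_left (a joint): Left tray's keeper bar (rad): steel bail whose 10 mm thick crosspiece runs along tray y, 105 mm from the hinge axis, which lies along y at tray x = -50, z = 30 mm. 0 = shut in the detent on its stop (crosspiece x = 55, z = 30); grows as it swings up over the tray (1.57 upright) and back to its start at 2 to 2.4. Stays where left; 1 to 3 N at the crosspiece moves it.
- bar_right (a joint): Right tray's keeper bar (rad): steel bail whose 10 mm thick crosspiece runs along tray y, 105 mm from the hinge axis, which lies along y at tray x = -50, z = 30 mm. 0 = shut in the detent on its stop (crosspiece x = 55, z = 30); grows as it swings up over the tray (1.57 upright) and back to its start at 2 to 2.4. Stays where left; 1 to 3 N at the crosspiece moves it.
- bar_left_mid (a point): middle of the left keeper bar's crosspiece, on its centre line; moves with the bar
- bar_right_mid (a point): middle of the right keeper bar's crosspiece, on its centre line; moves with the bar
- bowl: blue-glazed ceramic bowl, 90 mm across the rim, 48 mm tall; stands in one of the two trays, left or right; origin centre of its foot
- pencup: grey plastic pen cup, 60 mm across at the rim (a little less at the foot), 95 mm tall, wall 3 mm, open and empty, about 80 g; stands in the other tray; origin centre of its underside
- stand: wooden turntable display stand; origin centre of its foot on the table. Its round platter, 104 mm across, flat top 25 mm above the table, can turn about the vertical
- pad_top (a point): centre of the top face of the round grey felt pad (60 mm across) of the sprung felt-dot press, a black housing 76 mm across and 12 mm tall on the table; 24 mm above the table when up, 16 mm fully down; goes down with the pad
- pad (a joint): how far the felt pad is pushed down (m): 0 = up, 0.008 = fully down on its stop, which takes about 9 N; springs back when let go
- budvase: small terracotta bud vase, 62 mm tall: foot 36 mm across, straight body 44 mm across from 10 to 42 mm above the foot, then a narrow neck (26 mm) and 32 mm rim; about 120 g; origin centre of its foot
- tin1: round aluminium pill tin with a twist cap, 50 mm across, 40 mm tall, straight sided, about 80 g; origin centre of its underside. Two to four tins are present in a run; None if absent
- tin2: round aluminium pill tin with a twist cap, 50 mm across, 40 mm tall, straight sided, about 80 g; origin centre of its underside. Two to four tins are present in a run; None if absent
- tin3: round aluminium pill tin with a twist cap, 50 mm across, 40 mm tall, straight sided, about 80 g; origin centre of its underside. Two to four tins are present in a run; None if absent
- tin4: round aluminium pill tin with a twist cap, 50 mm across, 40 mm tall, straight sided, about 80 g; origin centre of its underside. Two to four tins are present in a run; None if absent
- eggcup: white ceramic egg cup, 44 mm across at most, 50 mm tall; origin centre of its foot. Not part of the job.
- woodbox: small dark wooden trinket box, 46 x 46 x 40 mm; origin centre of its underside. Not part of the job.
There are look-alikes about, which are no part of the job. Leave any green or purple look-alike of the pencup alone.

How it is judged:
By the outcome, as a careful person would: the job done as asked, in the order asked, and still so for the second after the job is handed in, with the robot touching nothing.
Of tin1, tin2, tin3, tin4 only 2 to 4 are there at a start; the rules pass over those that are not, and their reading is None.
At some moment in a run one of tin1, tin2, tin3, tin4 may be knocked a few centimetres aside while the robot is not near it.
It also fails if it takes over 210 s, if anything falls off the work surface, if the arm or the gripper's body presses on something with over 40 N, if the wrist force passes 120 N, or if a joint passes its speed limit or range.

## Working session

There is one attempt and no reset: what is moved stays moved. The work goes in short steps, Python scripts to look and compute and a tool call to move; the robot and the scene stay as the last step left them, time stands still between calls to the robot, and variables do not carry over. Pictures are saved under pics/ and viewed, at most 14 in all, crops included, and the job is handed in when it is done.

Besides the shell and the picture viewer there is one more tool, called after "Call:" as name(argument=value, ...), one argument or row to a line, values as JSON. play_rows: Moves the arm, as the interface text tells. Its arguments: {"type":"object","properties":{"moves":{"type":"array","items":{"type":"array","items":{"type":"array","items":{"type":"number"}}}},"newtons":{"type":"number"}},"required":["moves"]}

```bash
mkdir -p pics; ls
cat > h.py <<'E'
import numpy as np,cv2
from workcell import bot,vision
from scipy.spatial.transform import Rotation as Ro
def snap(n,f=None):
    c=vision.read_camera(n)
    if f: cv2.imwrite('pics/'+f,c['image'][:,:,::-1])
    return c
def xyz(c):
    d=c['depth'];v,u=np.indices(d.shape);K=c['K']
    P=np.stack([(u-K[0,2])/K[0,0]*d,(v-K[1,2])/K[1,1]*d,d],-1)
    return (P-c['t'])@c['R']
E
python3 - <<'E'
from h import *
s=bot.read_state();print({k:np.round(v,3).tolist() for k,v in s.items()})
for n in('top','scene'):
    c=snap(n,n+'0.png');np.savez(n+'0.npz',**c);print(n,c['K'][0,0],(-c['R'].T@c['t']).round(3),c['R'].round(2).tolist())
E
```

```text
pics
{'time': 0.0, 'q': [1.113, 0.265, 1.605, -0.0, 1.274, -0.037], 'joint_vel': [0.0, -0.0, -0.0, 0.0, 0.0, 0.001], 'joint_torque': [0.001, -51.514, -36.73, -0.0, 0.013, -0.0], 'tool_pos': [0.275, 0.615, 0.23], 'tcp_rot': [-0.656, -3.072, 0.004], 'wrist_force': [0.486, -0.245, -0.023], 'torque': [-0.032, 0.008, 0.017], 'grip_force': 0.0, 'width': 0.999}
top 527.3237467735215 [0.305 0.018 1.563] [[0.01, -1.0, -0.01], [-1.0, -0.01, -0.09], [0.09, 0.02, -1.0]]
scene 387.6080985241775 [ 1.059 -0.569  0.613] [[0.7, 0.71, -0.01], [0.39, -0.39, -0.83], [-0.6, 0.58, -0.56]]
```

View pics/top0.png

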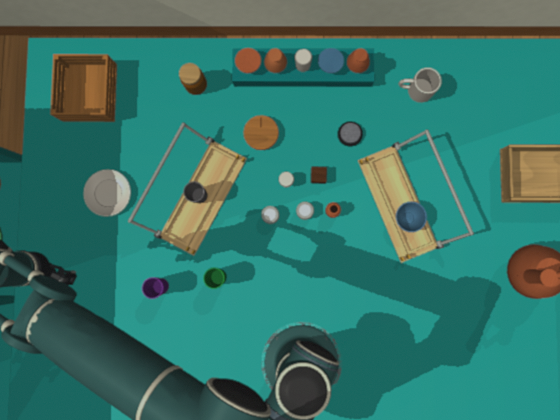

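View pics/scene0.png

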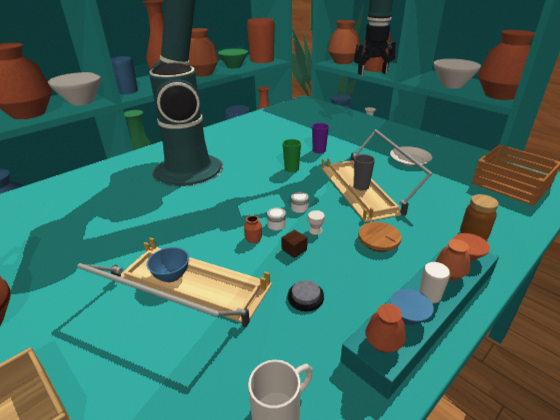

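The top view shows the left tray at (203,198) with the grey pen cup at (195,192), and the right tray with the blue bowl at (411,216). Candidates:
- **Pen cup:** grey (195,192) is the target. Green (215,278) and purple (155,287) are look-alikes.
- **Tins:** (270,214) and (305,210). The white object at (286,179) looks taller and is probably the egg cup.
- **Vase:** (333,209). The terracotta pots on the shelf at (275,60) and (359,60) are look-alikes.
- **Others:** box (319,175), pad (350,132), stand (261,132).

I'll take one crop to check these choices.

Run:
```python
from h import *
c=dict(np.load('top0.npz'));P=xyz(c)
im=c['image'][100:270,120:380,::-1]
cv2.imwrite('pics/crop0.png',cv2.resize(im,None,fx=3,fy=3,interpolation=cv2.INTER_CUBIC))
for n,(u,v) in dict(tinA=(270,214),tinB=(305,210),white=(286,179),vase=(333,209),box=(319,175),pad=(350,132),stand=(261,132),cup=(195,192),bowl=(411,216)).items():
    w=P[v-24:v+25,u-24:u+25].reshape(-1,3)
    print(n,P[v,u].round(3))
# objects by height: components over 14mm near
m=((P[...,2]>.028)&(P[...,2]<.12)).astype(np.uint8)
k,l,st,ce=cv2.connectedComponentsWithStats(m)
for i in range(1,k):
    if st[i,4]>25:
        q=P[l==i];z=np.percentile(q[:,2],95);t=q[q[:,2]>z-.008];(cx,cy),r=cv2.minEnclosingCircle(t[:,:2].astype(np.float32))
        print(ce[i].round(0),st[i,4],'z',z.round(3),'c',round(cx,3),round(cy,3),'r',round(r,3),'mean',t.mean(0).round(3))
```

```text
tinA [0.429 0.092 0.039]
tinB [ 0.442 -0.009  0.035]
white [0.529 0.046 0.059]
vase [ 0.443 -0.089  0.063]
box [ 0.545 -0.05   0.035]
pad [ 0.676 -0.142  0.022]
stand [0.677 0.123 0.016]
cup [0.496 0.317 0.012]
bowl [ 0.428 -0.321  0.015]
[302.  67.] 4649 z 0.112 c 0.872 -0.039 r 0.147 mean [ 0.864 -0.025  0.112]
[81. 85.] 1796 z 0.084 c 0.802 0.65 r 0.121 mean [0.804 0.651 0.081]
[192.  77.] 600 z 0.106 c 0.828 0.325 r 0.031 mean [0.828 0.326 0.102]
[423.  83.] 577 z 0.092 c 0.811 -0.348 r 0.046 mean [ 0.812 -0.355  0.089]
[163. 177.] 598 z 0.119 c 0.54 0.407 r 0.158 mean [0.538 0.407 0.116]
[273. 134.] 48 z 0.032 c 0.666 0.089 r 0.029 mean [0.666 0.086 0.03 ]
[253. 137.] 35 z 0.033 c 0.659 0.144 r 0.017 mean [0.658 0.146 0.03 ]
[442. 186.] 668 z 0.113 c 0.517 -0.405 r 0.158 mean [ 0.516 -0.405  0.11 ]
[522. 171.] 957 z 0.074 c 0.551 -0.662 r 0.107 mean [ 0.554 -0.634  0.07 ]
[318. 174.] 258 z 0.046 c 0.548 -0.047 r 0.03 mean [ 0.548 -0.048  0.042]
[285. 179.] 171 z 0.056 c 0.532 0.048 r 0.021 mean [0.532 0.048 0.052]
[193. 191.] 270 z 0.105 c 0.487 0.305 r 0.03 mean [0.488 0.307 0.101]
[412. 216.] 389 z 0.057 c 0.424 -0.311 r 0.045 mean [ 0.424 -0.315  0.054]
[304. 210.] 230 z 0.046 c 0.442 -0.007 r 0.025 mean [ 0.441 -0.008  0.042]
[333. 209.] 184 z 0.067 c 0.445 -0.089 r 0.015 mean [ 0.444 -0.089  0.063]
[270. 214.] 235 z 0.045 c 0.429 0.094 r 0.025 mean [0.429 0.094 0.041]
[524. 270.] 958 z 0.119 c 0.271 -0.651 r 0.071 mean [ 0.275 -0.626  0.115]
[212. 278.] 213 z 0.098 c 0.247 0.245 r 0.03 mean [0.247 0.247 0.095]
[153. 287.] 302 z 0.098 c 0.218 0.414 r 0.03 mean [0.219 0.415 0.095]
[287. 349.] 194 z 0.109 c 0.041 0.046 r 0.027 mean [0.049 0.044 0.11 ]
```

View pics/crop0.png

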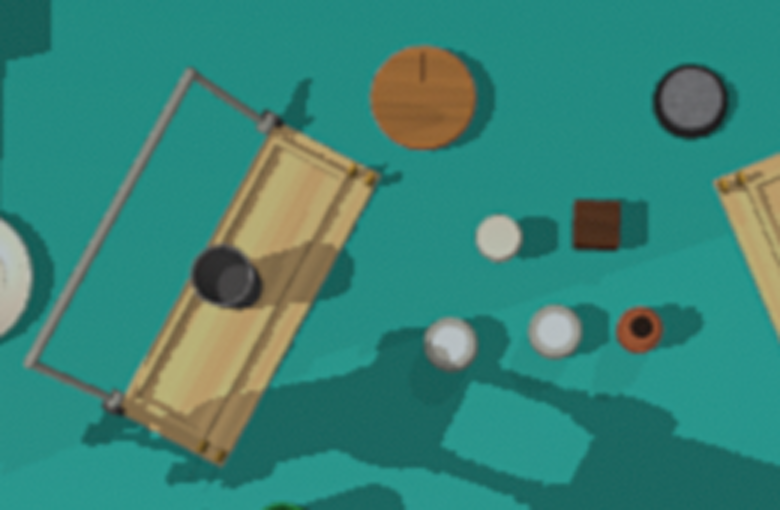

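Targets confirmed: two tins (r 25, z 40) at (270,214) and (305,210), egg cup (r 21, z 50) at (286,179), and the grey cup in the left tray. Next I'll work out the tray, stand and pad poses.

```bash
cat >> h.py <<'E'
def ray(c,u,v,z):
    d=c['R'].T@np.linalg.solve(c['K'],[u,v,1.]);o=-c['R'].T@c['t']
    return (o+d*(z-o[2])/d[2])
E
python3 - <<'E'
from h import *
c=dict(np.load('top0.npz'));P=xyz(c)
g=lambda x,y,z:ray(c,120+x/3,100+y/3,z)[:2]
pr=[g(362,174,.034),g(214,453,.034)];ho=[g(268,122,.036),g(115,403,.036)]
print('prongs',np.round(pr,4),np.linalg.norm(pr[0]-pr[1]),'posts',np.round(ho,4))
yd=(pr[1]-pr[0]);yd/=np.linalg.norm(yd)
xd=np.array([yd[1],-yd[0]])
mid=(pr[0]+pr[1])/2
print('yaw y',np.degrees(np.arctan2(yd[1],yd[0])),'front dir',xd,'origin',mid-.055*xd, mid+.055*xd, 'postmid',np.mean(ho,0))
hsv=cv2.cvtColor(c['image'],cv2.COLOR_RGB2HSV)
m=((hsv[...,0]<32)&(hsv[...,0]>12)&(hsv[...,1]>50)&(hsv[...,2]>60)).astype(np.uint8)
m[:135]=0;m[262:]=0;m[:,:150]=0;m[:,250:]=0
m=cv2.morphologyEx(m,cv2.MORPH_CLOSE,np.ones((9,9)))
k,l,st,ce=cv2.connectedComponentsWithStats(m);i=1+np.argmax(st[1:,4])
v,u=np.nonzero(l==i);w=np.array([ray(c,a,b,.018)[:2] for a,b in zip(u,v)],np.float32)
print('rect',cv2.minAreaRect(w))
print('stand',g(422,97,.025),'pad',g(691,101,.024),'tinA',g(451,344,.04),'tinB',g(554,331,.04),'vase',g(640,329,.062),'egg',g(499,237,.05),'box',g(597,225,.04))
print('bar ends',g(190,72,.115),g(32,363,.115))
t=P[170:215,170:220].reshape(-1,3);t=t[(t[:,2]>.085)&(t[:,2]<.11)]
print('cup rim',cv2.minEnclosingCircle(t[:,:2].astype(np.float32)))
E
```

```text
prongs [[0.5944 0.1805]
 [0.3206 0.3195]] 0.30697566426077105 posts [[0.6454 0.2737]
 [0.3682 0.4164]]
yaw y 153.0800358808845 front dir [0.45274542 0.89163983] origin [0.43259636 0.20097127] [0.48239835 0.29905165] postmid [0.50681679 0.34505337]
rect ((0.48018908500671387, 0.2927648425102234), (0.11762803792953491, 0.3245842456817627), 62.470096588134766)
stand [0.67360388 0.12314279] pad [ 0.67074107 -0.14298716] tinA [0.427114  0.0911974] tinB [ 0.44029134 -0.00824715] vase [ 0.44070988 -0.08966941] egg [0.53023121 0.04537844] box [ 0.54395243 -0.04960999]
bar ends [0.67509464 0.3346195 ] [0.40128859 0.47364209]
cup rim ((0.4869185984134674, 0.3051067590713501), 0.02993227168917656)
```

```bash
cat >> h.py <<'E'
YAW=np.radians(-27.0)
def goal(yaw=YAW):
    y=np.array([np.cos(yaw),np.sin(yaw),0]);z=np.array([0,0,-1.]);return np.stack([np.cross(y,z),y,z],1)
def need(p,yaw=YAW):
    s=bot.read_state();R=Ro.from_rotvec(s['tcp_rot']);G=Ro.from_matrix(goal(yaw))
    t=(R.inv()*G).as_rotvec()/.5;d=np.array(p)-s['tool_pos']
    print('t',round(float(np.ravel(s['time'])[0]),1),'pos',np.round(s['tool_pos'],4),'turn',t.round(3),'shift',(goal(yaw).T@d/.1).round(3),'F',np.round(s['wrist_force'],1),'w',round(float(s['width'])*85.4,1),'g',round(float(s['grip_force']),1))
E
python3 -c "
from h import *
need([.487,.305,.20])"
```

```text
t 0.1 pos [0.2755 0.6155 0.2301] turn [-3.000e-03  3.000e-03  3.242e+00] shift [-1.806  3.295  0.301] F [0.8 0.8 0.5] w 85.7 g 0.0
```

Call:
play_rows(
  moves=[
    [[0,0,0.25,0,0,0,85],[0,0,0.25,0,0,0,85],[0,0,0.25,0,0,0,85],[0,0,0.25,0,0,0,85],[0,0,0.25,0,0,0,85]],
  ],
)

```text
time: 0.52
tool_pos: [0.2756, 0.6157, 0.2305]
tcp_rot: [1.577, 2.717, -0.002]
wrist_force: [0.6, 0.7, -0.2]
width: 0.994
grip_force: 0.0
```

Call:
play_rows(
  moves=[
    [[0,0,0.25,0,0,0,85],[0,0,0.25,0,0,0,85],[0,0,0.25,0,0,0,85],[0,0,0.25,0,0,0,85],[0,0,0.25,0,0,0,85]],
  ],
)

```text
time: 0.93
tool_pos: [0.2755, 0.6157, 0.2305]
tcp_rot: [2.336, 2.1, -0.002]
wrist_force: [0.3, 0.0, 0.4]
width: 0.999
grip_force: 0.0
```

Call:
play_rows(
  moves=[
    [[0,0,0.25,0,0,0,85],[0,0,0.25,0,0,0,85],[0,0,0.2,0,0,0,85],[0,0,0,0,0,0,85]],
  ],
)

```text
time: 1.27
tool_pos: [0.2755, 0.6157, 0.2305]
tcp_rot: [2.663, 1.666, -0.002]
wrist_force: [0.6, -0.2, -0.3]
width: 0.995
grip_force: 0.0
```

```bash
python3 -c "
from h import *
need([.487,.305,.20])"
```

```text
t 1.3 pos [0.2755 0.6157 0.2305] turn [0.    0.003 0.038] shift [-1.809  3.295  0.305] F [ 0.6 -0.2 -0.3] w 85.0 g 0.0
```

Call:
play_rows(
  moves=[
    [[0,0,0.04,-0.18,0.33,0,85],[0,0,0,-0.18,0.33,0,85],[0,0,0,-0.18,0.33,0,85],[0,0,0,-0.18,0.33,0,85],[0,0,0,-0.18,0.33,0,85]],
  ],
)

```text
time: 1.68
tool_pos: [0.3831, 0.46, 0.2309]
tcp_rot: [2.674, 1.648, -0.001]
wrist_force: [0.2, -0.1, -0.1]
width: 0.998
grip_force: 0.0
```

Call:
play_rows(
  moves=[
    [[0,0,0,-0.18,0.33,0,85],[0,0,0,-0.18,0.33,0,85],[0,0,0,-0.18,0.33,0,85],[0,0,0,-0.18,0.33,0,85],[0,0,0,-0.18,0.33,0,85]],
  ],
)

```text
time: 2.1
tool_pos: [0.4896, 0.3049, 0.2311]
tcp_rot: [-2.675, -1.648, 0.0]
wrist_force: [0.4, -0.3, -0.1]
width: 0.994
grip_force: 0.0
```

```bash
python3 -c "
from h import *
need([.487,.305,.066])
c=snap('wrist','w1.png');P=xyz(c)
t=P.reshape(-1,3);t=t[(t[:,2]>.09)&(t[:,2]<.11)&(np.hypot(t[:,0]-.487,t[:,1]-.305)<.05)]
print(len(t),cv2.minEnclosingCircle(t[:,:2].astype(np.float32)),np.percentile(t[:,2],[5,50,95]))
"
```

```text
t 2.1 pos [0.4896 0.3049 0.2311] turn [-0.     0.     0.009] shift [-0.01  -0.023  1.651] F [ 0.4 -0.3 -0.1] w 84.9 g 0.0
1342 ((0.48359912633895874, 0.3049983084201813), 0.029935384169220924) [0.0917198  0.10041079 0.10183146]
```

View pics/w1.png

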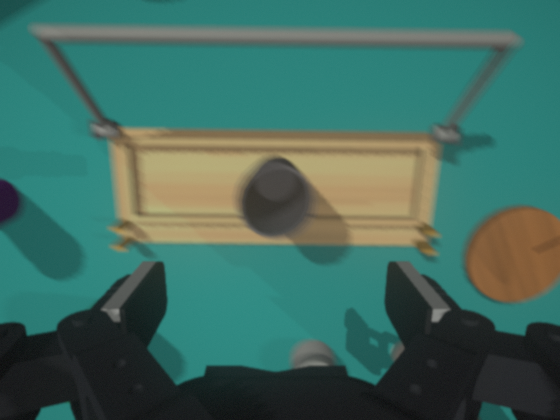

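Call:
play_rows(
  moves=[
    [[0,0,0,-0.01,-0.035,0.33,85],[0,0,0,0,0,0.33,85],[0,0,0,0,0,0.33,85],[0,0,0,0,0,0.33,85],[0,0,0,0,0,0.33,85]],
  ],
)

```text
time: 2.57
tool_pos: [0.4852, 0.3072, 0.0648]
tcp_rot: [-2.675, -1.647, -0.0]
wrist_force: [0.5, 0.2, -0.1]
width: 0.998
grip_force: 0.0
```

Call:
play_rows(
  moves=[
    [[0,0,0,0,0,0,50],[0,0,0,0,0,0,50],[0,0,0,0,0,0,50],[0,0,0,0,0,0,50],[0,0,0,0,0,0,50]],
  ],
  newtons=25,
)

```text
time: 2.98
tool_pos: [0.4873, 0.3084, 0.069]
tcp_rot: [2.677, 1.644, 0.007]
wrist_force: [0.7, -0.1, -1.2]
width: 0.698
grip_force: 27.1
```

Call:
play_rows(
  moves=[
    [[0,0,0,0,0,0,50],[0,0,0,0,0,0,50],[0,0,0,0,0,0,50],[0,0,0,0,0,0,50],[0,0,0,0,0,0,50]],
  ],
)

```text
time: 3.4
tool_pos: [0.4854, 0.3073, 0.0664]
tcp_rot: [-2.678, -1.643, -0.0]
wrist_force: [-0.2, -0.8, -0.5]
width: 0.697
grip_force: 27.1
```

```bash
python3 -c "
from h import *
need([.6736,.1231,.13])"
```

```text
t 3.4 pos [0.4854 0.3073 0.0664] turn [ 0.    -0.     0.003] shift [-0.787  2.513 -0.636] F [-0.2 -0.8 -0.5] w 59.5 g 27.1
```

Call:
play_rows(
  moves=[
    [[0,0,0,0,0,-0.15,50],[0,0,0,0,0,-0.2,50],[0,0,0,0,0,-0.2,50],[0,0,0,0,0,-0.15,50],[0,0,0,0,0,0,50]],
  ],
)

```text
time: 3.82
tool_pos: [0.4879, 0.3087, 0.1402]
tcp_rot: [2.677, 1.643, 0.011]
wrist_force: [1.2, -0.1, -0.7]
width: 0.694
grip_force: 27.4
```

Call:
play_rows(
  moves=[
    [[0,0,0,-0.08,0.25,0,50],[0,0,0,-0.08,0.25,0,50],[0,0,0,-0.08,0.25,0,50],[0,0,0,-0.08,0.25,0,50],[0,0,0,-0.08,0.25,0,50]],
  ],
)

```text
time: 4.23
tool_pos: [0.5788, 0.214, 0.1348]
tcp_rot: [-2.677, -1.643, 0.003]
wrist_force: [0.5, 0.2, -1.0]
width: 0.696
grip_force: 27.5
```

Call:
play_rows(
  moves=[
    [[0,0,0,-0.08,0.25,0,50],[0,0,0,-0.08,0.25,0,50],[0,0,0,-0.08,0.25,0,50],[0,0,0,-0.08,0.25,0,50],[0,0,0,-0.08,0.25,0,50]],
  ],
)

```text
time: 4.65
tool_pos: [0.6722, 0.1216, 0.1345]
tcp_rot: [-2.677, -1.642, 0.003]
wrist_force: [0.4, -0.3, -0.8]
width: 0.689
grip_force: 27.5
```

```bash
python3 -c "
from h import *
need([.6736,.1231,.087])
c=snap('scene');im=c['image'][120:320,280:480,::-1]
cv2.imwrite('pics/s1.png',cv2.resize(im,None,fx=3,fy=3,interpolation=cv2.INTER_CUBIC))"
```

```text
t 4.7 pos [0.6722 0.1216 0.1345] turn [-0.003  0.002  0.002] shift [0.02  0.006 0.475] F [ 0.4 -0.3 -0.8] w 58.9 g 27.5
```

View pics/s1.png

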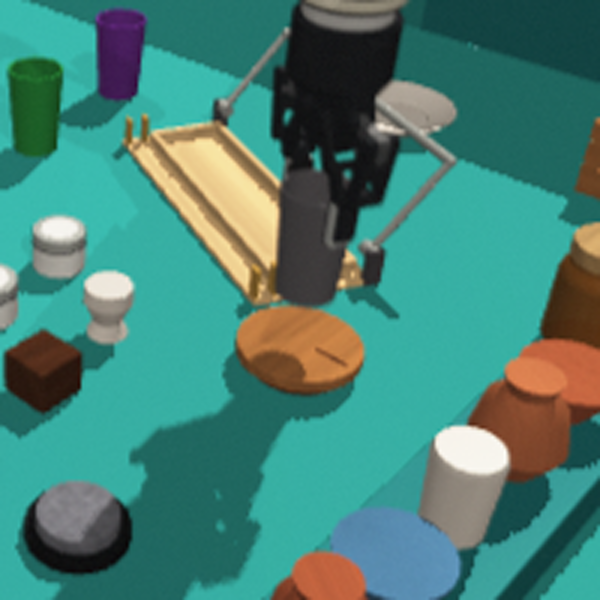

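The cup is held upright at crop (310,240), above the platter at (300,345). Lowering it now.

Call:
play_rows(
  moves=[
    [[0,0,0,0.02,0.006,0.15,50],[0,0,0,0,0,0.15,50],[0,0,0,0,0,0.12,50],[0,0,0,0,0,0.04,50],[0,0,0,0,0,0,50]],
  ],
)

```text
time: 5.12
tool_pos: [0.6702, 0.1249, 0.0863]
tcp_rot: [-2.674, -1.643, 0.01]
wrist_force: [-0.7, -0.1, -1.1]
width: 0.692
grip_force: 27.6
```

Call:
play_rows(
  moves=[
    [[0,0,0,0,0,0.02,50],[0,0,0,0,0,0,50],[0,0,0,0,0,0,50]],
  ],
)

```text
time: 5.37
tool_pos: [0.674, 0.1248, 0.0891]
tcp_rot: [2.677, 1.644, 0.002]
wrist_force: [-0.6, -0.6, -0.1]
width: 0.692
grip_force: 27.6
```

```bash
python3 -c "
from h import *
need([.6736,.1231,.085])
c=snap('top');P=xyz(c)
d=dict(np.load('top0.npz'))
a=lambda c:None
t=P.reshape(-1,3);q=t[(t[:,2]>.11)&(t[:,2]<.128)&(np.hypot(t[:,0]-.673,t[:,1]-.123)<.04)];print(len(q),q.mean(0) if len(q) else 0)
s=snap('scene');S=xyz(s).reshape(-1,3)
q=S[(abs(S[:,2]-.025)<.004)&(np.hypot(S[:,0]-.673,S[:,1]-.123)<.06)];print('platter seen',len(q),q.min(0),q.max(0))
q=S[(S[:,2]>.03)&(S[:,2]<.07)&(np.hypot(S[:,0]-.673,S[:,1]-.123)<.045)];print('cup seen',len(q),q.min(0),q.max(0))
S0=xyz(dict(np.load('scene0.npz'))).reshape(-1,3)
q=S0[(abs(S0[:,2]-.025)<.004)&(np.hypot(S0[:,0]-.673,S0[:,1]-.123)<.07)];print('platter0',len(q),cv2.minEnclosingCircle(q[:,:2].astype(np.float32)))
"
```

```text
t 5.4 pos [0.674  0.1248 0.0891] turn [ 0.002 -0.002  0.004] shift [-0.017  0.004  0.041] F [-0.6 -0.6 -0.1] w 59.1 g 27.6
6 [0.67325392 0.09714843 0.12334862]
platter seen 576 [0.62334903 0.07022205 0.02100162] [0.72481241 0.17377441 0.02899584]
cup seen 246 [0.65011217 0.09119042 0.03023163] [0.70157724 0.13067083 0.06999965]
platter0 830 ((0.6745147705078125, 0.12279944866895676), 0.05379670485854149)
```

Call:
play_rows(
  moves=[
    [[0,0,0,0,0,0.02,50],[0,0,0,0,0,0,50],[0,0,0,0,0,0,50]],
  ],
)

```text
time: 5.72
tool_pos: [0.6736, 0.1242, 0.0864]
tcp_rot: [2.678, 1.643, 0.0]
wrist_force: [-0.3, 0.8, -0.1]
width: 0.694
grip_force: 27.6
```

Call:
play_rows(
  moves=[
    [[0,0,0,0,0,0.01,50],[0,0,0,0,0,0,50],[0,0,0,0,0,0,50]],
  ],
)

```text
time: 5.97
tool_pos: [0.6735, 0.1242, 0.0852]
tcp_rot: [-2.678, -1.643, 0.0]
wrist_force: [0.2, 0.1, -0.9]
width: 0.694
grip_force: 27.6
```

Call:
play_rows(
  moves=[
    [[0,0,0,0,0,0.01,50],[0,0,0,0,0,0,50],[0,0,0,0,0,0,50]],
  ],
)

```text
time: 6.22
tool_pos: [0.6737, 0.1243, 0.0845]
tcp_rot: [2.677, 1.643, 0.001]
wrist_force: [-0.2, 0.1, 0.6]
width: 0.694
grip_force: 27.6
```

Call:
play_rows(
  moves=[
    [[0,0,0,0,0,0.01,50],[0,0,0,0,0,0,50],[0,0,0,0,0,0,50]],
  ],
)

```text
time: 6.47
tool_pos: [0.674, 0.1245, 0.0843]
tcp_rot: [2.677, 1.643, 0.002]
wrist_force: [-1.6, -0.1, 5.2]
width: 0.696
grip_force: 27.7
```

Call:
play_rows(
  moves=[
    [[0,0,0,0,0,0,64],[0,0,0,0,0,0,70],[0,0,0,0,0,0,78],[0,0,0,0,0,0,85],[0,0,0,0,0,0,85]],
  ],
)

```text
time: 6.88
tool_pos: [0.6733, 0.1242, 0.0828]
tcp_rot: [-2.677, -1.643, 0.001]
wrist_force: [1.3, 0.7, 0.1]
width: 0.995
grip_force: 0.0
```

Call:
play_rows(
  moves=[
    [[0,0,0,0,0,-0.2,85],[0,0,0,0,0,-0.35,85],[0,0,0,0,0,-0.35,85],[0,0,0,0,0,-0.2,85],[0,0,0,0,0,0,85]],
  ],
)

```text
time: 7.3
tool_pos: [0.6775, 0.1249, 0.2007]
tcp_rot: [2.674, 1.641, 0.017]
wrist_force: [0.7, -0.3, 1.1]
width: 0.997
grip_force: 0.0
```

```bash
python3 -c "
from h import *
need([.428,.092,.20])
c=snap('wrist');P=xyz(c);t=P.reshape(-1,3)
q=t[(t[:,2]>.113)&(t[:,2]<.127)&(np.hypot(t[:,0]-.673,t[:,1]-.123)<.05)];print('rim',len(q),cv2.minEnclosingCircle(q[:,:2].astype(np.float32)),q[:,2].mean())
q=t[(abs(t[:,2]-.025)<.004)&(np.hypot(t[:,0]-.673,t[:,1]-.123)<.07)];print('plat',len(q),cv2.minEnclosingCircle(q[:,:2].astype(np.float32)))
"
```

```text
t 7.3 pos [0.6775 0.1249 0.2007] turn [ 0.019 -0.013  0.003] shift [-1.426 -2.074  0.007] F [ 0.7 -0.3  1.1] w 85.2 g 0.0
rim 1729 ((0.6737657785415649, 0.12360262125730515), 0.029904833063483238) 0.11882105102783296
plat 5539 ((0.6719813942909241, 0.1245412528514862), 0.05188899487257004)
```

Call:
play_rows(
  moves=[
    [[0,0,0,-0.33,-0.12,0,75],[0,0,0,-0.33,-0.12,0,75],[0,0,0,-0.33,-0.12,0,75],[0,0,0,-0.33,-0.12,0,75],[0,0,0,-0.33,-0.12,0,75]],
  ],
)

```text
time: 7.77
tool_pos: [0.5427, 0.0036, 0.1909]
tcp_rot: [-2.676, -1.643, 0.005]
wrist_force: [-0.3, -0.7, 0.1]
width: 0.878
grip_force: 0.0
```

Call:
play_rows(
  moves=[
    [[0,0,0,-0.33,-0.12,0,75],[0,0,0,-0.33,-0.12,0,75],[0,0,0,-0.33,-0.12,0,75],[0,0,0,-0.31,-0.12,0,75],[0,0,0,0,0,0,75]],
  ],
)

```text
time: 8.18
tool_pos: [0.4383, -0.092, 0.1908]
tcp_rot: [-2.678, -1.638, 0.009]
wrist_force: [0.3, 0.4, 0.8]
width: 0.882
grip_force: 0.0
```

```bash
cat >> h.py <<'E'
def find(n,xy,z0,z1,r=.035):
    t=xyz(snap(n)).reshape(-1,3);q=t[(t[:,2]>z0)&(t[:,2]<z1)&(np.hypot(t[:,0]-xy[0],t[:,1]-xy[1])<r)]
    if len(q): print(n,len(q),np.round(cv2.minEnclosingCircle(q[:,:2].astype(np.float32))[0],4),'mean',q.mean(0).round(4),'r',round(cv2.minEnclosingCircle(q[:,:2].astype(np.float32))[1],4))
    else: print(n,'none')
E
python3 -c "
from h import *
need([.443,-.089,.010])
find('wrist',[.443,-.089],.055,.07);find('top',[.443,-.089],.055,.07)"
```

```text
t 8.2 pos [ 0.4383 -0.092   0.1908] turn [-0.011  0.007 -0.004] shift [0.048 0.028 1.808] F [0.3 0.4 0.8] w 75.3 g 0.0
wrist 1280 [ 0.4409 -0.0895] mean [ 0.441  -0.0892  0.0623] r 0.0158
top 4 [ 0.4456 -0.0746] mean [ 0.4456 -0.0739  0.0602] r 0.003
```

Call:
play_rows(
  moves=[
    [[0,0,0,0.034,0.013,0.38,75],[0,0,0,0,0,0.38,75],[0,0,0,0,0,0.38,75],[0,0,0,0,0,0.38,75],[0,0,0,0,0,0.15,75]],
  ],
)

```text
time: 8.7
tool_pos: [0.4427, -0.0853, 0.0206]
tcp_rot: [-2.671, -1.641, 0.009]
wrist_force: [-0.3, 0.7, 0.3]
width: 0.877
grip_force: 0.0
```

```bash
python3 -c "
from h import *
need([.441,-.0895,.012])"
```

```text
t 8.7 pos [ 0.4427 -0.0853  0.0206] turn [-0.017  0.003  0.005] shift [-0.045  0.004  0.086] F [-0.3  0.7  0.3] w 74.9 g 0.0
```

Call:
play_rows(
  moves=[
    [[0,0,0,0,0,0.05,75],[0,0,0,0,0,0,75],[0,0,0,0,0,0,75]],
  ],
)

```text
time: 8.95
tool_pos: [0.4475, -0.087, 0.0216]
tcp_rot: [2.677, 1.644, 0.001]
wrist_force: [-0.1, -0.4, 0.3]
width: 0.881
grip_force: 0.0
```

```bash
python3 -c "
from h import *
need([.441,-.0895,.012])"
```

```text
t 8.9 pos [ 0.4475 -0.087   0.0216] turn [ 0.001 -0.001  0.004] shift [-0.051 -0.047  0.096] F [-0.1 -0.4  0.3] w 75.3 g 0.0
```

Call:
play_rows(
  moves=[
    [[0,0,0,0,0,0,75],[0,0,0,0,0,0,75],[0,0,0,0,0,0,75]],
  ],
)

```text
time: 9.2
tool_pos: [0.448, -0.0877, 0.0229]
tcp_rot: [2.675, 1.642, 0.004]
wrist_force: [0.4, -0.4, 0.2]
width: 0.88
grip_force: 0.0
```

Call:
play_rows(
  moves=[
    [[0,0,0,-0.05,-0.045,0.05,75],[0,0,0,0,0,0,75],[0,0,0,0,0,0,75],[0,0,0,0,0,0,75]],
  ],
)

```text
time: 9.53
tool_pos: [0.4398, -0.0899, 0.0163]
tcp_rot: [-2.678, -1.642, 0.0]
wrist_force: [0.9, -1.5, -0.6]
width: 0.878
grip_force: 0.0
```

```bash
python3 -c "
from h import *
need([.441,-.0895,.012]);print(bot.read_state()['q'])"
```

```text
t 9.5 pos [ 0.4398 -0.0899  0.0163] turn [-0.    -0.     0.002] shift [0.009 0.009 0.043] F [ 0.9 -1.5 -0.6] w 75.0 g 0.0
[-2.57175689e-01  8.86609786e-02  2.25876448e+00  5.49464354e-05
  7.94277481e-01  2.13254868e-01]
```

Call:
play_rows(
  moves=[
    [[0,0,0,0.009,0.009,0.04,75],[0,0,0,0,0,0,75],[0,0,0,0,0,0,75]],
  ],
)

```text
time: 9.78
tool_pos: [0.4412, -0.0894, 0.012]
tcp_rot: [-2.677, -1.643, 0.001]
wrist_force: [-0.6, -0.3, -0.4]
width: 0.875
grip_force: 0.0
```

Call:
play_rows(
  moves=[
    [[0,0,0,0,0,0,35],[0,0,0,0,0,0,35],[0,0,0,0,0,0,35],[0,0,0,0,0,0,35],[0,0,0,0,0,0,35]],
  ],
  newtons=50,
)

```text
time: 10.2
tool_pos: [0.4417, -0.0895, 0.0126]
tcp_rot: [2.677, 1.643, 0.001]
wrist_force: [-0.7, 0.2, 1.9]
width: 0.497
grip_force: 50.9
```

Call:
play_rows(
  moves=[
    [[0,0,0,0,0,0,35],[0,0,0,0,0,0,35],[0,0,0,0,0,0,35]],
  ],
)

```text
time: 10.45
tool_pos: [0.4417, -0.0895, 0.0126]
tcp_rot: [2.677, 1.643, 0.001]
wrist_force: [-0.4, 0.6, 5.5]
width: 0.496
grip_force: 51.1
```

```bash
python3 -c "
from h import *
need([.6707,-.143,.10])"
```

```text
t 10.4 pos [ 0.4417 -0.0895  0.0126] turn [ 0.001 -0.     0.002] shift [ 0.563  2.283 -0.874] F [-0.4  0.6  5.5] w 42.4 g 51.1
```

Call:
play_rows(
  moves=[
    [[0,0,0,0,0,-0.2,35],[0,0,0,0,0,-0.3,35],[0,0,0,0,0,-0.3,35],[0,0,0,0,0,-0.1,35],[0,0,0,0,0,0,35]],
  ],
)

```text
time: 10.87
tool_pos: [0.4437, -0.0901, 0.1049]
tcp_rot: [2.674, 1.641, 0.007]
wrist_force: [0.2, -0.0, -0.8]
width: 0.501
grip_force: 51.2
```

Call:
play_rows(
  moves=[
    [[0,0,0,0.07,0.285,0,35],[0,0,0,0.07,0.285,0,35],[0,0,0,0.07,0.285,0,35],[0,0,0,0.07,0.285,0,35]],
  ],
)

```text
time: 11.2
tool_pos: [0.555, -0.1159, 0.0994]
tcp_rot: [-2.675, -1.642, 0.004]
wrist_force: [0.6, -0.8, -0.3]
width: 0.5
grip_force: 51.2
```

Call:
play_rows(
  moves=[
    [[0,0,0,0.07,0.285,0,35],[0,0,0,0.07,0.285,0,35],[0,0,0,0.07,0.285,0,35],[0,0,0,0.07,0.285,0,35],[0,0,0,0,0,0,35]],
  ],
)

```text
time: 11.62
tool_pos: [0.6735, -0.1437, 0.099]
tcp_rot: [2.677, 1.643, 0.001]
wrist_force: [0.5, 0.4, -0.1]
width: 0.495
grip_force: 51.3
```

```bash
python3 -c "
from h import *
need([.6707,-.143,.028])
find('scene',[.672,-.143],.0195,.0275,.04)
S0=xyz(dict(np.load('scene0.npz'))).reshape(-1,3);q=S0[(abs(S0[:,2]-.024)<.004)&(np.hypot(S0[:,0]-.672,S0[:,1]+.143)<.04)]
print(len(q),cv2.minEnclosingCircle(q[:,:2].astype(np.float32)),q.mean(0))"
```

```text
t 11.6 pos [ 0.6735 -0.1437  0.099 ] turn [ 0.002 -0.     0.002] shift [-0.006 -0.028  0.71 ] F [ 0.5  0.4 -0.1] w 42.2 g 51.3
scene 462 [ 0.6744 -0.1436] mean [ 0.6764 -0.1457  0.0256] r 0.03
491 ((0.6746575236320496, -0.14275722205638885), 0.030625611543655396) [ 0.67611978 -0.14539462  0.02579728]
```

Call:
play_rows(
  moves=[
    [[0,0,0,0,0,0.2,35],[0,0,0,0,0,0.2,35],[0,0,0,0,0,0.15,35],[0,0,0,0,0,0.04,35],[0,0,0,0,0,0,35]],
  ],
)

```text
time: 12.08
tool_pos: [0.6667, -0.1419, 0.0398]
tcp_rot: [-2.674, -1.641, 0.007]
wrist_force: [1.0, -0.3, -0.8]
width: 0.497
grip_force: 51.3
```

Call:
play_rows(
  moves=[
    [[0,0,0,0,0,0.04,35],[0,0,0,0,0,0,35],[0,0,0,0,0,0.03,35],[0,0,0,0,0,0,35],[0,0,0,0,0,0,35]],
  ],
)

```text
time: 12.5
tool_pos: [0.6704, -0.1428, 0.037]
tcp_rot: [2.677, 1.643, 0.001]
wrist_force: [-0.4, -0.5, -1.7]
width: 0.499
grip_force: 51.3
```

Call:
play_rows(
  moves=[
    [[0,0,0,0,0,0.02,35],[0,0,0,0,0,0,35],[0,0,0,0,0,0.02,35],[0,0,0,0,0,0,35],[0,0,0,0,0,0,35]],
  ],
)

```text
time: 12.92
tool_pos: [0.6706, -0.1429, 0.0331]
tcp_rot: [2.677, 1.643, 0.002]
wrist_force: [-0.8, 0.8, 3.4]
width: 0.503
grip_force: 51.8
```

Call:
play_rows(
  moves=[
    [[0,0,0,0,0,0.02,35],[0,0,0,0,0,0,35],[0,0,0,0,0,0.02,35],[0,0,0,0,0,0,35],[0,0,0,0,0,0,35]],
  ],
)

```text
time: 13.33
tool_pos: [0.6706, -0.1429, 0.0294]
tcp_rot: [2.677, 1.643, 0.001]
wrist_force: [-1.6, 0.4, 6.6]
width: 0.499
grip_force: 52.1
```

Call:
play_rows(
  moves=[
    [[0,0,0,0,0,0.02,35],[0,0,0,0,0,0,35],[0,0,0,0,0,0,35]],
  ],
)

```text
time: 13.58
tool_pos: [0.6707, -0.1429, 0.0286]
tcp_rot: [2.677, 1.643, 0.001]
wrist_force: [-3.8, 1.3, 12.0]
width: 0.496
grip_force: 52.6
```

```bash
python3 -c "
from h import *
need([.6707,-.143,.028])
find('scene',[.672,-.143],.0145,.0275,.032)
c=snap('scene');im=c['image'][230:330,240:380,::-1]
cv2.imwrite('pics/s2.png',cv2.resize(im,None,fx=5,fy=5,interpolation=cv2.INTER_CUBIC))"
```

```text
t 13.6 pos [ 0.6707 -0.1429  0.0286] turn [ 0.002 -0.001  0.002] shift [-0.     0.001  0.006] F [-3.8  1.3 12. ] w 42.3 g 52.6
scene 249 [ 0.6721 -0.1431] mean [ 0.6828 -0.1524  0.0181] r 0.0319
```

View pics/s2.png

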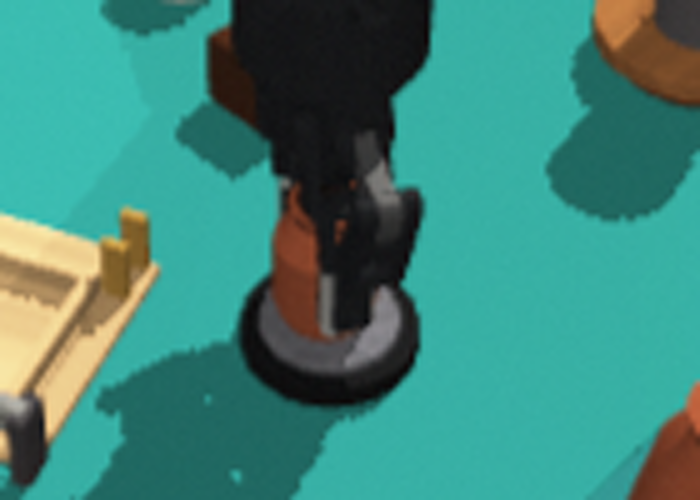

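The vase is pressing at (320,310), and the pad is almost flush with its housing. The tip height and force both match the bottom of the stroke. I'll press 1.5 mm more, then lift.

Call:
play_rows(
  moves=[
    [[0,0,0,0,0,0.015,35],[0,0,0,0,0,0,35],[0,0,0,0,0,0,35],[0,0,0,0,0,0,35]],
  ],
)

```text
time: 14.02
tool_pos: [0.6707, -0.1429, 0.0285]
tcp_rot: [2.677, 1.643, 0.001]
wrist_force: [-6.0, 2.1, 19.6]
width: 0.502
grip_force: 53.3
```

Call:
play_rows(
  moves=[
    [[0,0,0,0,0,-0.1,35],[0,0,0,0,0,-0.3,35],[0,0,0,0,0,-0.3,35],[0,0,0,0,0,-0.3,35],[0,0,0,0,0,0,35]],
  ],
)

```text
time: 14.43
tool_pos: [0.6743, -0.1439, 0.1321]
tcp_rot: [2.671, 1.639, 0.013]
wrist_force: [0.8, -0.9, 0.6]
width: 0.499
grip_force: 51.3
```

```bash
python3 -c "
from h import *
O=np.array([.4815,.297]);ty=np.array([.889,-.457])
for k in(-.09,0,.09): print(O+k*ty)
need([*(O+.09*ty),.13])
c=snap('wrist','w2.png')"
```

```text
[0.40149 0.33813]
[0.4815 0.297 ]
[0.56151 0.25587]
t 14.4 pos [ 0.6743 -0.1439  0.1321] turn [ 0.022 -0.005  0.002] shift [ 3.049 -2.82   0.021] F [ 0.8 -0.9  0.6] w 42.6 g 51.3
```

View pics/w2.png

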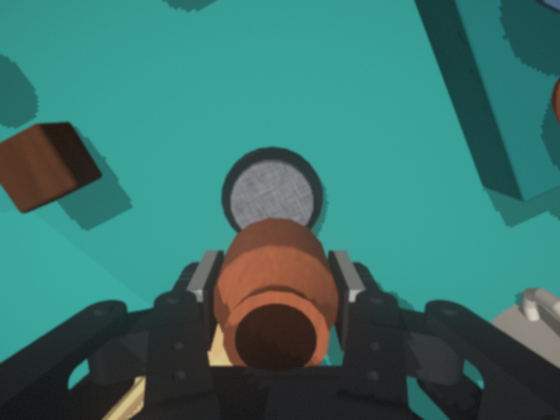

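The vase is still in hand at (275,290), and the pad has sprung back up at (272,195). Carrying the vase to the tray's +y slot.

Call:
play_rows(
  moves=[
    [[0,0,0,0,0,-0.3,35],[0,0,0,0.254,-0.235,0,35],[0,0,0,0.254,-0.235,0,35],[0,0,0,0.254,-0.235,0,35],[0,0,0,0.254,-0.235,0,35]],
  ],
)

```text
time: 14.9
tool_pos: [0.6303, -0.0085, 0.1525]
tcp_rot: [-2.677, -1.641, 0.004]
wrist_force: [0.5, 0.6, -1.0]
width: 0.5
grip_force: 51.3
```

Call:
play_rows(
  moves=[
    [[0,0,0,0.254,-0.235,0,35],[0,0,0,0.254,-0.235,0,35],[0,0,0,0.254,-0.235,0,35],[0,0,0,0.254,-0.235,0,35],[0,0,0,0.254,-0.235,0,35]],
  ],
)

```text
time: 15.32
tool_pos: [0.5828, 0.158, 0.1524]
tcp_rot: [-2.677, -1.642, 0.005]
wrist_force: [-0.6, 0.2, -0.9]
width: 0.496
grip_force: 51.3
```

Call:
play_rows(
  moves=[
    [[0,0,0,0.254,-0.235,0,35],[0,0,0,0.254,-0.235,0,35],[0,0,0,0.254,-0.235,0,35],[0,0,0,0,0,0,35],[0,0,0,0,0,0,35]],
  ],
)

```text
time: 15.73
tool_pos: [0.5546, 0.258, 0.1525]
tcp_rot: [-2.674, -1.648, 0.005]
wrist_force: [0.8, -1.0, -1.6]
width: 0.495
grip_force: 51.3
```

```bash
python3 -c "
from h import *
need([.5615,.2559,.0195])
c=snap('wrist','w3.png')
# tray walls via depth in tray frame
P=xyz(c).reshape(-1,3);O=np.array([.4815,.297]);ty=np.array([.891,-.454]);tx=np.array([-.454,-.891])
d=P[:,:2]-O;x=d@tx;y=d@ty
for lo in(-.13,-.1,-.05,0,.05,.11):
    m=(abs(y-lo)<.01)&(abs(x)<.06)
    b=np.arange(-.056,.057,.004);k=np.digitize(x[m],b);print(lo,[int(1000*np.median(P[m,2][k==j])) if (k==j).sum()>3 else -1 for j in range(1,len(b))])
"
```

```text
t 15.7 pos [0.5546 0.258  0.1525] turn [-0.004  0.005  0.01 ] shift [0.012 0.071 1.33 ] F [ 0.8 -1.  -1.6] w 42.3 g 51.3
-0.13 [5, 6, 17, 6, 6, 5, 5, 5, 6, 5, 6, 5, 6, 6, 6, 6, 6, 6, 6, 6, 6, 17, 17, 6, 6, 6, 6, 6]
-0.1 [6, 7, 18, 6, 6, 6, 6, 6, 6, 6, 6, 5, 6, 5, 6, 6, 6, 6, 6, 6, 6, 17, 17, 6, 6, 5, 6, 6]
-0.05 [6, 6, 17, 6, 6, 6, 6, 6, 6, 6, 6, 5, 6, 5, 6, 5, 6, 6, 6, 6, 6, 16, 17, 6, 5, 6, 5, 6]
0 [6, 6, 18, 6, 6, 6, 6, 5, 6, 6, 6, 6, 6, 6, 6, 5, 6, 6, 5, 6, 6, 14, 17, 6, 6, 6, 6, 5]
0.05 [6, 6, 18, 16, 6, 5, 6, 6, 6, 6, 228, 199, 198, 208, 208, 208, 191, 6, 6, 6, 6, 12, 18, -1, 6, 6, 6, -1]
0.11 [6, 6, 17, 17, 6, 6, 6, 6, 6, 246, 231, 199, 182, 189, 190, 185, 181, 6, 6, 6, 6, 9, 17, -1, 6, -1, -1, -1]
```

View pics/w3.png

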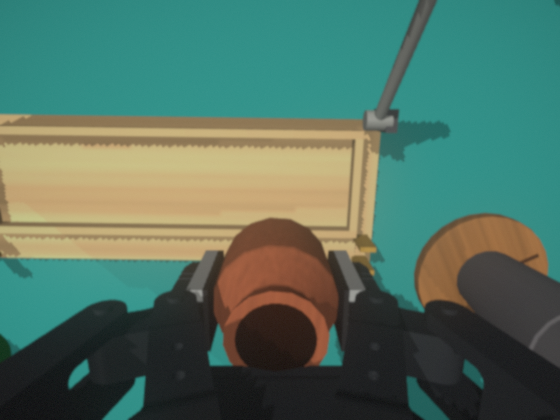

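Call:
play_rows(
  moves=[
    [[0,0,0,0.07,0.05,0,35],[0,0,0,0,0,0.33,35],[0,0,0,0,0,0.33,35],[0,0,0,0,0,0.33,35],[0,0,0,0,0,0.2,35]],
  ],
)

```text
time: 16.2
tool_pos: [0.5631, 0.2582, 0.0317]
tcp_rot: [-2.679, -1.64, 0.007]
wrist_force: [-1.9, -0.6, -2.3]
width: 0.5
grip_force: 51.3
```

Call:
play_rows(
  moves=[
    [[0,0,0,0,0,0.05,35],[0,0,0,0,0,0,35],[0,0,0,0,0,0,35],[0,0,0,0,0,0,35]],
  ],
)

```text
time: 16.53
tool_pos: [0.5664, 0.2609, 0.0329]
tcp_rot: [2.678, 1.642, 0.006]
wrist_force: [0.8, -1.0, -0.8]
width: 0.499
grip_force: 51.3
```

```bash
python3 -c "
from h import *
need([.5622,.262,.0195])"
```

```text
t 16.5 pos [0.5664 0.2609 0.0329] turn [ 0.005 -0.006  0.001] shift [-0.01  -0.043  0.134] F [ 0.8 -1.  -0.8] w 42.6 g 51.3
```

Call:
play_rows(
  moves=[
    [[0,0,0,-0.01,-0.03,0.05,35],[0,0,0,0,0,0.03,35],[0,0,0,0,0,0,35],[0,0,0,0,0,0,35]],
  ],
)

```text
time: 16.87
tool_pos: [0.5609, 0.2613, 0.023]
tcp_rot: [2.677, 1.643, 0.0]
wrist_force: [0.3, 0.5, -1.2]
width: 0.497
grip_force: 51.3
```

Call:
play_rows(
  moves=[
    [[0,0,0,0,0,0.02,35],[0,0,0,0,0,0,35],[0,0,0,0,0,0,35]],
  ],
)

```text
time: 17.12
tool_pos: [0.561, 0.2612, 0.0207]
tcp_rot: [-2.678, -1.643, 0.0]
wrist_force: [-0.5, 0.7, 0.0]
width: 0.498
grip_force: 51.3
```

Call:
play_rows(
  moves=[
    [[0,0,0,0,0,0.02,35],[0,0,0,0,0,0,35],[0,0,0,0,0,0,35]],
  ],
)

```text
time: 17.37
tool_pos: [0.5611, 0.2611, 0.0187]
tcp_rot: [-2.678, -1.643, 0.0]
wrist_force: [0.5, 0.1, -0.2]
width: 0.501
grip_force: 51.5
```

```bash
python3 -c "
from h import *
need([.5622,.262,.0195])"
```

```text
t 17.4 pos [0.5611 0.2611 0.0187] turn [-0.     0.     0.002] shift [ 0.013  0.006 -0.008] F [ 0.5  0.1 -0.2] w 42.7 g 51.5
```

Contact expected around here. I'll nudge down 1 mm, release, and head for tin B.

Call:
play_rows(
  moves=[
    [[0,0,0,0,0,0.01,35],[0,0,0,0,0,0,35],[0,0,0,0,0,0,35]],
  ],
)

```text
time: 17.62
tool_pos: [0.5611, 0.2612, 0.0187]
tcp_rot: [-2.678, -1.643, 0.0]
wrist_force: [-2.2, -1.2, 5.5]
width: 0.496
grip_force: 52.0
```

Call:
play_rows(
  moves=[
    [[0,0,0,0,0,0,48],[0,0,0,0,0,0,54],[0,0,0,0,0,0,60],[0,0,0,0,0,0,64],[0,0,0,0,0,0,64]],
  ],
)

```text
time: 18.03
tool_pos: [0.561, 0.2611, 0.0176]
tcp_rot: [-2.678, -1.643, 0.0]
wrist_force: [-0.7, 0.3, 0.3]
width: 0.752
grip_force: 0.0
```

Call:
play_rows(
  moves=[
    [[0,0,0,0,0,-0.2,64],[0,0,0,0,0,-0.35,64],[0,0,0,0,0,-0.4,64],[0,0,0,0,0,-0.4,64],[0,0,0,0,0,-0.4,70]],
  ],
)

```text
time: 18.45
tool_pos: [0.5606, 0.261, 0.1941]
tcp_rot: [-2.677, -1.643, 0.001]
wrist_force: [0.3, 0.7, 0.5]
width: 0.823
grip_force: 0.0
```

```bash
python3 -c "
from h import *
need([.441,-.008,.19])
find('wrist',[.5611,.2611],.055,.075)
find('scene',[.441,-.008],.036,.05)
find('scene',[.428,.092],.036,.05)"
```

```text
t 18.4 pos [0.5606 0.261  0.1941] turn [-0.001  0.001  0.003] shift [-2.939  0.156  0.041] F [0.3 0.7 0.5] w 70.3 g 0.0
wrist 1446 [0.5605 0.2626] mean [0.5606 0.2629 0.0671] r 0.0168
scene 196 [ 0.441  -0.0079] mean [ 0.4435 -0.0113  0.0421] r 0.0273
scene 165 [0.4283 0.0912] mean [0.4308 0.0895 0.0423] r 0.0269
```

Call:
play_rows(
  moves=[
    [[0,0,0,-0.367,0.02,0,70],[0,0,0,-0.367,0.02,0,70],[0,0,0,-0.367,0.02,0,70],[0,0,0,-0.367,0.02,0,70],[0,0,0,-0.367,0.02,0,70]],
  ],
)

```text
time: 19.02
tool_pos: [0.4847, 0.0916, 0.1907]
tcp_rot: [-2.676, -1.644, 0.005]
wrist_force: [0.5, -0.8, 0.1]
width: 0.819
grip_force: 0.0
```

Call:
play_rows(
  moves=[
    [[0,0,0,-0.367,0.02,0,70],[0,0,0,-0.367,0.02,0,70],[0,0,0,-0.367,0.02,0,70],[0,0,0,0,0,0,70],[0,0,0,0,0,0,70]],
  ],
)

```text
time: 19.43
tool_pos: [0.4408, -0.0091, 0.1913]
tcp_rot: [-2.68, -1.637, 0.003]
wrist_force: [0.2, 0.7, 0.2]
width: 0.822
grip_force: 0.0
```

```bash
python3 -c "
from h import *
need([.441,-.008,.06])
find('wrist',[.441,-.008],.036,.048)
find('wrist',[.428,.092],.036,.048)"
```

```text
t 19.4 pos [ 0.4408 -0.0091  0.1913] turn [-0.004  0.001 -0.006] shift [ 0.011 -0.003  1.313] F [0.2 0.7 0.2] w 70.2 g 0.0
wrist 2784 [ 0.4388 -0.0074] mean [ 0.4391 -0.0066  0.0401] r 0.0252
wrist 3462 [0.4259 0.0939] mean [0.4263 0.0938 0.0401] r 0.0251
```

Call:
play_rows(
  moves=[
    [[0,0,0,0.01,-0.015,0.35,70],[0,0,0,0,0,0.35,70],[0,0,0,0,0,0.35,70],[0,0,0,0,0,0.3,70],[0,0,0,0,0,0.2,70]],
  ],
)

```text
time: 19.95
tool_pos: [0.4395, -0.0045, 0.0342]
tcp_rot: [-2.673, -1.645, 0.006]
wrist_force: [-1.0, 0.5, 0.2]
width: 0.818
grip_force: 0.0
```

Call:
play_rows(
  moves=[
    [[0,0,0,0,0,0.1,70],[0,0,0,0,0,0.05,70],[0,0,0,0,0,0,70],[0,0,0,0,0,0,70]],
  ],
)

```text
time: 20.28
tool_pos: [0.4427, -0.0058, 0.0236]
tcp_rot: [2.676, 1.644, 0.002]
wrist_force: [-0.1, 0.6, -0.8]
width: 0.822
grip_force: 0.0
```

```bash
python3 -c "
from h import *
need([.4395,-.0075,.012])"
```

```text
t 20.3 pos [ 0.4427 -0.0058  0.0236] turn [ 0.003 -0.001  0.004] shift [-0.03  -0.021  0.116] F [-0.1  0.6 -0.8] w 70.2 g 0.0
```

Call:
play_rows(
  moves=[
    [[0,0,0,-0.02,-0.015,0.06,70],[0,0,0,0,0,0.03,70],[0,0,0,0,0,0,70],[0,0,0,0,0,0,70]],
  ],
)

```text
time: 20.62
tool_pos: [0.4394, -0.0075, 0.0141]
tcp_rot: [2.678, 1.643, 0.001]
wrist_force: [1.2, -0.2, 0.3]
width: 0.819
grip_force: 0.0
```

```bash
python3 -c "
from h import *
need([.4395,-.0075,.012])"
```

```text
t 20.6 pos [ 0.4394 -0.0075  0.0141] turn [ 0.001 -0.     0.002] shift [0.001 0.001 0.021] F [ 1.2 -0.2  0.3] w 69.9 g 0.0
```

Call:
play_rows(
  moves=[
    [[0,0,0,0,0,0,42],[0,0,0,0,0,0,42],[0,0,0,0,0,0,42],[0,0,0,0,0,0,42],[0,0,0,0,0,0,42]],
  ],
  newtons=35,
)

```text
time: 21.03
tool_pos: [0.4398, -0.0075, 0.0144]
tcp_rot: [2.677, 1.643, 0.001]
wrist_force: [-1.4, -1.0, 6.5]
width: 0.574
grip_force: 36.2
```

Call:
play_rows(
  moves=[
    [[0,0,0,0,0,0,42],[0,0,0,0,0,-0.2,42],[0,0,0,0,0,-0.4,42],[0,0,0,0,0,-0.4,42],[0,0,0,0,0,-0.2,42]],
  ],
)

```text
time: 21.45
tool_pos: [0.4413, -0.0075, 0.1378]
tcp_rot: [2.675, 1.642, 0.007]
wrist_force: [1.6, 0.1, 0.2]
width: 0.573
grip_force: 36.8
```

```bash
python3 -c "
from h import *
need([.4054,.342,.14])"
```

```text
t 21.4 pos [ 0.4413 -0.0075  0.1378] turn [ 0.01  -0.004  0.003] shift [ 2.951 -1.907 -0.022] F [1.6 0.1 0.2] w 49.0 g 36.8
```

Call:
play_rows(
  moves=[
    [[0,0,0,0.295,-0.191,0,42],[0,0,0,0.295,-0.191,0,42],[0,0,0,0.295,-0.191,0,42],[0,0,0,0.295,-0.191,0,42],[0,0,0,0.295,-0.191,0,42]],
  ],
)

```text
time: 21.87
tool_pos: [0.4202, 0.1687, 0.1336]
tcp_rot: [-2.678, -1.642, -0.0]
wrist_force: [0.4, -0.2, -1.2]
width: 0.574
grip_force: 36.8
```

Call:
play_rows(
  moves=[
    [[0,0,0,0.295,-0.191,0,42],[0,0,0,0.295,-0.191,0,42],[0,0,0,0.295,-0.191,0,42],[0,0,0,0.295,-0.191,0,42],[0,0,0,0.295,-0.191,0,42]],
  ],
)

```text
time: 22.28
tool_pos: [0.4017, 0.3437, 0.1332]
tcp_rot: [2.677, 1.644, -0.001]
wrist_force: [0.6, -0.5, -0.8]
width: 0.57
grip_force: 36.8
```

Call:
play_rows(
  moves=[
    [[0,0,0,0,0,0.25,42],[0,0,0,0,0,0.25,42],[0,0,0,0,0,0.25,42],[0,0,0,0,0,0.1,42],[0,0,0,0,0,0,42]],
  ],
)

```text
time: 22.7
tool_pos: [0.3998, 0.3401, 0.0452]
tcp_rot: [2.677, 1.643, -0.012]
wrist_force: [-1.0, 0.4, -1.1]
width: 0.573
grip_force: 36.8
```

```bash
python3 -c "
from h import *
need([.4054,.342,.0205])
P=xyz(snap('wrist')).reshape(-1,3);O=np.array([.4838,.302]);ty=np.array([.891,-.454]);tx=np.array([-.454,-.891])
d=P[:,:2]-O;x=d@tx;y=d@ty
for lo in(-.13,-.11,-.06,-.03,0):
    m=(abs(y-lo)<.01)&(abs(x)<.06)
    b=np.arange(-.056,.057,.004);k=np.digitize(x[m],b);print(lo,[int(1000*np.median(P[m,2][k==j])) if (k==j).sum()>3 else -1 for j in range(1,len(b))])
m=(abs(x+.02)<.01);b=np.arange(-.17,-.1,.004);k=np.digitize(y[m],b);print([int(1000*np.median(P[m,2][k==j])) if (k==j).sum()>3 else -1 for j in range(1,len(b))])
"
```

```text
t 22.7 pos [0.3998 0.3401 0.0452] turn [-0.006  0.013  0.003] shift [0.043 0.041 0.247] F [-1.   0.4 -1.1] w 48.9 g 36.8
-0.13 [0, 6, 6, 18, 17, 6, 5, 6, 6, 6, 114, 7, 95, 95, 101, 102, 102, 104, 101, -1, -1, -1, -1, -1, -1, -1, -1, 6]
-0.11 [0, 6, 6, 18, 17, 6, 6, 6, 6, 51, 128, 70, 119, 71, 71, 71, 71, 71, 71, 71, 70, -1, -1, -1, -1, -1, -1, -1]
-0.06 [0, 6, 6, 17, 17, 6, 6, 6, 6, 6, 119, 92, 85, 84, 84, 84, 81, 72, -1, -1, -1, -1, -1, -1, -1, -1, -1, 6]
-0.03 [0, 5, 6, 17, 18, 6, 6, 6, 6, 6, 6, 113, 113, 6, 6, 6, 7, 6, 6, 6, 6, 6, 9, 18, -1, -1, -1, -1]
0 [0, 5, 6, 17, 18, 6, 6, 6, 6, 6, 6, 6, 6, 5, 6, 6, 6, 6, 6, 6, 6, 6, 11, 17, -1, -1, 5, -1]
[0, 4, 4, 4, -1, 18, 13, 6, 6, 6, 6, 6, 118, 125, 126, 129, 70]
```

Call:
play_rows(
  moves=[
    [[0,0,0,0.01,0.03,0.1,42],[0,0,0,0,0,0.08,42],[0,0,0,0,0,0,42],[0,0,0,0,0,0,42]],
  ],
)

```text
time: 23.08
tool_pos: [0.4059, 0.3415, 0.0309]
tcp_rot: [2.678, 1.643, -0.0]
wrist_force: [0.2, -0.0, -0.1]
width: 0.576
grip_force: 36.8
```

```bash
python3 -c "
from h import *
need([.4054,.342,.0205])"
```

```text
t 23.1 pos [0.4059 0.3415 0.0309] turn [-0.     0.     0.002] shift [ 0.003 -0.006  0.104] F [ 0.2 -0.  -0.1] w 49.2 g 36.8
```

Call:
play_rows(
  moves=[
    [[0,0,0,0,0,0.05,42],[0,0,0,0,0,0.03,42],[0,0,0,0,0,0,42],[0,0,0,0,0,0,42]],
  ],
)

```text
time: 23.42
tool_pos: [0.4055, 0.3416, 0.0226]
tcp_rot: [2.678, 1.643, -0.001]
wrist_force: [-0.1, 0.1, 0.2]
width: 0.573
grip_force: 36.8
```

Call:
play_rows(
  moves=[
    [[0,0,0,0,0,0.02,42],[0,0,0,0,0,0,42],[0,0,0,0,0,0,42]],
  ],
)

```text
time: 23.67
tool_pos: [0.4056, 0.3416, 0.0207]
tcp_rot: [2.678, 1.643, -0.0]
wrist_force: [0.3, -0.2, -0.3]
width: 0.575
grip_force: 36.8
```

Call:
play_rows(
  moves=[
    [[0,0,0,0,0,0.01,42],[0,0,0,0,0,0,42],[0,0,0,0,0,0,42]],
  ],
)

```text
time: 23.92
tool_pos: [0.4058, 0.3418, 0.0205]
tcp_rot: [-2.678, -1.643, -0.0]
wrist_force: [-1.9, -1.6, 5.2]
width: 0.575
grip_force: 37.2
```

Contact at 5 N. I'll release, lift, and go to tin A.

Call:
play_rows(
  moves=[
    [[0,0,0,0,0,0,54],[0,0,0,0,0,0,60],[0,0,0,0,0,0,66],[0,0,0,0,0,0,66],[0,0,0,0,0,0,66]],
  ],
)

```text
time: 24.33
tool_pos: [0.4057, 0.3416, 0.0196]
tcp_rot: [2.678, 1.643, -0.0]
wrist_force: [-0.1, 0.2, 0.8]
width: 0.779
grip_force: 0.0
```

Call:
play_rows(
  moves=[
    [[0,0,0,0,0,-0.2,66],[0,0,0,0,0,-0.35,66],[0,0,0,0,0,-0.4,66],[0,0,0,0,0,-0.4,66],[0,0,0,0,0,-0.35,70]],
  ],
)

```text
time: 24.75
tool_pos: [0.4058, 0.3418, 0.1922]
tcp_rot: [-2.678, -1.643, -0.002]
wrist_force: [0.5, 0.3, -0.2]
width: 0.82
grip_force: 0.0
```

```bash
python3 -c "
from h import *
need([.4265,.093,.19])
find('wrist',[.4055,.342],.041,.053)
find('wrist',[.5605,.2626],.055,.075)
find('scene',[.428,.092],.036,.05)
find('scene',[.441,-.008],.036,.05)"
```

```text
t 24.8 pos [0.4058 0.3418 0.1922] turn [ 0.001 -0.002  0.002] shift [-2.122  1.314  0.022] F [ 0.5  0.3 -0.2] w 70.1 g 0.0
wrist 2883 [0.4045 0.3422] mean [0.4049 0.3431 0.0461] r 0.0251
wrist 1606 [0.5589 0.2627] mean [0.558  0.2639 0.0658] r 0.0174
scene 165 [0.4291 0.0909] mean [0.4304 0.0894 0.042 ] r 0.0264
scene none
```

Call:
play_rows(
  moves=[
    [[0,0,0,-0.3,0.19,0,70],[0,0,0,-0.3,0.19,0,70],[0,0,0,-0.3,0.19,0,70],[0,0,0,-0.3,0.19,0,70],[0,0,0,-0.3,0.19,0,70]],
  ],
)

```text
time: 25.37
tool_pos: [0.4205, 0.163, 0.1871]
tcp_rot: [-2.676, -1.644, 0.007]
wrist_force: [-0.3, 0.5, -0.5]
width: 0.822
grip_force: 0.0
```

Call:
play_rows(
  moves=[
    [[0,0,0,-0.3,0.19,0,70],[0,0,0,-0.32,0.19,0,70],[0,0,0,0,0,0,70],[0,0,0,0,0,0,70]],
  ],
)

```text
time: 25.7
tool_pos: [0.4268, 0.0904, 0.1875]
tcp_rot: [-2.68, -1.636, 0.006]
wrist_force: [0.4, 0.3, -0.2]
width: 0.823
grip_force: 0.0
```

```bash
python3 -c "
from h import *
need([.4265,.093,.012])
find('wrist',[.428,.092],.036,.048)"
```

```text
t 25.7 pos [0.4268 0.0904 0.1875] turn [-0.007  0.005 -0.007] shift [ 0.021 -0.014  1.755] F [ 0.4  0.3 -0.2] w 70.3 g 0.0
wrist 2866 [0.4258 0.0941] mean [0.4263 0.0947 0.0402] r 0.0249
```

Call:
play_rows(
  moves=[
    [[0,0,0,0.015,-0.015,0.35,70],[0,0,0,0,0,0.35,70],[0,0,0,0,0,0.35,70],[0,0,0,0,0,0.3,70],[0,0,0,0,0,0.2,70]],
  ],
)

```text
time: 26.17
tool_pos: [0.4242, 0.0956, 0.0308]
tcp_rot: [-2.673, -1.645, 0.008]
wrist_force: [-1.3, 0.4, 0.0]
width: 0.82
grip_force: 0.0
```

Call:
play_rows(
  moves=[
    [[0,0,0,0,0,0.08,70],[0,0,0,0,0,0.03,70],[0,0,0,0,0,0,70],[0,0,0,0,0,0,70]],
  ],
)

```text
time: 26.5
tool_pos: [0.4286, 0.0952, 0.0248]
tcp_rot: [2.676, 1.644, 0.003]
wrist_force: [0.4, 0.2, 0.2]
width: 0.819
grip_force: 0.0
```

```bash
python3 -c "
from h import *
need([.426,.0938,.013])"
```

```text
t 26.5 pos [0.4286 0.0952 0.0248] turn [ 0.003 -0.002  0.004] shift [-0.024 -0.017  0.118] F [0.4 0.2 0.2] w 69.9 g 0.0
```

Call:
play_rows(
  moves=[
    [[0,0,0,-0.015,-0.01,0.06,70],[0,0,0,0,0,0.03,70],[0,0,0,0,0,0,70],[0,0,0,0,0,0,70]],
  ],
)

```text
time: 26.83
tool_pos: [0.4261, 0.0935, 0.0151]
tcp_rot: [2.678, 1.643, 0.001]
wrist_force: [0.0, 0.3, -1.3]
width: 0.82
grip_force: 0.0
```

```bash
python3 -c "
from h import *
need([.426,.0938,.013])"
```

```text
t 26.8 pos [0.4261 0.0935 0.0151] turn [ 0.001 -0.001  0.002] shift [ 0.002 -0.003  0.021] F [ 0.   0.3 -1.3] w 70.0 g 0.0
```

Call:
play_rows(
  moves=[
    [[0,0,0,0,0,0.01,42],[0,0,0,0,0,0,42],[0,0,0,0,0,0,42],[0,0,0,0,0,0,42],[0,0,0,0,0,0,42]],
  ],
  newtons=35,
)

```text
time: 27.25
tool_pos: [0.4264, 0.0935, 0.0142]
tcp_rot: [2.677, 1.643, 0.001]
wrist_force: [-0.4, -0.7, 4.8]
width: 0.574
grip_force: 36.5
```

Call:
play_rows(
  moves=[
    [[0,0,0,0,0,0,42],[0,0,0,0,0,-0.2,42],[0,0,0,0,0,-0.4,42],[0,0,0,0,0,-0.4,42],[0,0,0,0,0,-0.2,42]],
  ],
)

```text
time: 27.67
tool_pos: [0.4279, 0.0939, 0.1376]
tcp_rot: [2.676, 1.642, 0.007]
wrist_force: [0.6, 0.0, 0.2]
width: 0.574
grip_force: 36.7
```

```bash
python3 -c "
from h import *
need([.4838,.302,.14])"
```

```text
t 27.7 pos [0.4279 0.0939 0.1376] turn [ 0.008 -0.006  0.002] shift [ 2.108 -0.447 -0.024] F [0.6 0.  0.2] w 49.0 g 36.7
```

Call:
play_rows(
  moves=[
    [[0,0,0,0.264,-0.055,0,42],[0,0,0,0.264,-0.055,0,42],[0,0,0,0.264,-0.055,0,42],[0,0,0,0.264,-0.055,0,42],[0,0,0,0.264,-0.055,0,42]],
  ],
)

```text
time: 28.08
tool_pos: [0.4611, 0.2248, 0.1332]
tcp_rot: [-2.678, -1.643, 0.001]
wrist_force: [-0.1, 0.7, -0.2]
width: 0.575
grip_force: 36.7
```

Call:
play_rows(
  moves=[
    [[0,0,0,0.264,-0.055,0,42],[0,0,0,0.264,-0.055,0,42],[0,0,0,0.264,-0.055,0,42],[0,0,0,0,0,0,42],[0,0,0,0,0,0,42]],
  ],
)

```text
time: 28.5
tool_pos: [0.4821, 0.3027, 0.1329]
tcp_rot: [2.676, 1.646, -0.002]
wrist_force: [0.3, -0.1, -1.2]
width: 0.573
grip_force: 36.7
```

Call:
play_rows(
  moves=[
    [[0,0,0,0,0,0.25,42],[0,0,0,0,0,0.25,42],[0,0,0,0,0,0.25,42],[0,0,0,0,0,0.1,42],[0,0,0,0,0,0,42]],
  ],
)

```text
time: 28.92
tool_pos: [0.4792, 0.2991, 0.0452]
tcp_rot: [-2.678, -1.642, 0.012]
wrist_force: [-0.4, -0.4, -0.9]
width: 0.572
grip_force: 36.7
```

Call:
play_rows(
  moves=[
    [[0,0,0,0,0,0.08,42],[0,0,0,0,0,0.08,42],[0,0,0,0,0,0,42],[0,0,0,0,0,0,42]],
  ],
)

```text
time: 29.25
tool_pos: [0.4827, 0.3018, 0.0332]
tcp_rot: [2.678, 1.643, 0.001]
wrist_force: [-0.1, 1.0, -0.7]
width: 0.571
grip_force: 36.7
```

```bash
python3 -c "
from h import *
need([.4838,.302,.0205])"
```

```text
t 29.2 pos [0.4827 0.3018 0.0332] turn [ 0.001 -0.001  0.002] shift [0.007 0.009 0.127] F [-0.1  1.  -0.7] w 48.8 g 36.7
```

Call:
play_rows(
  moves=[
    [[0,0,0,0,0,0.07,42],[0,0,0,0,0,0.03,42],[0,0,0,0,0,0,42],[0,0,0,0,0,0,42]],
  ],
)

```text
time: 29.58
tool_pos: [0.4822, 0.3017, 0.0225]
tcp_rot: [2.678, 1.643, -0.001]
wrist_force: [-0.9, 0.6, -0.9]
width: 0.572
grip_force: 36.7
```

Call:
play_rows(
  moves=[
    [[0,0,0,0,0,0.02,42],[0,0,0,0,0,0,42],[0,0,0,0,0,0,42]],
  ],
)

```text
time: 29.83
tool_pos: [0.4824, 0.3018, 0.0207]
tcp_rot: [2.678, 1.643, -0.0]
wrist_force: [1.1, 0.4, -0.9]
width: 0.57
grip_force: 36.7
```

Call:
play_rows(
  moves=[
    [[0,0,0,0,0,0.01,42],[0,0,0,0,0,0,42],[0,0,0,0,0,0,42]],
  ],
)

```text
time: 30.08
tool_pos: [0.4826, 0.3019, 0.0203]
tcp_rot: [2.678, 1.643, 0.001]
wrist_force: [-0.3, -0.4, 3.1]
width: 0.571
grip_force: 37.0
```

Released on contact; then lift and check everything.

Call:
play_rows(
  moves=[
    [[0,0,0,0,0,0,54],[0,0,0,0,0,0,60],[0,0,0,0,0,0,64],[0,0,0,0,0,0,64],[0,0,0,0,0,0,64]],
  ],
)

```text
time: 30.5
tool_pos: [0.4824, 0.3018, 0.0197]
tcp_rot: [-2.678, -1.643, 0.0]
wrist_force: [-0.6, 0.2, 0.1]
width: 0.75
grip_force: 0.0
```

Call:
play_rows(
  moves=[
    [[0,0,0,0,0,-0.2,64],[0,0,0,0,0,-0.35,64],[0,0,0,0,0,-0.4,64],[0,0,0,0,0,-0.4,40],[0,0,0,0,0,-0.4,0]],
  ],
)

```text
time: 30.92
tool_pos: [0.4819, 0.3015, 0.1962]
tcp_rot: [-2.678, -1.643, 0.001]
wrist_force: [0.9, 0.8, -0.1]
width: 0.476
grip_force: 0.0
```

Call:
play_rows(
  moves=[
    [[0,0,0,0,0,-0.3,0],[0,0,0,0,0,0,0],[0,0,0,0,0,0,0],[0,0,0,0,0,0,0]],
  ],
  newtons=25,
)

```text
time: 31.25
tool_pos: [0.482, 0.3015, 0.2241]
tcp_rot: [-2.678, -1.643, 0.001]
wrist_force: [0.5, -0.3, -1.0]
width: 0.001
grip_force: 0.0
```

```bash
python3 -c "
from h import *
need([.4838,.302,.22])
c=snap('wrist','w4.png')
P=xyz(c).reshape(-1,3);O=np.array([.4838,.302]);ty=np.array([.891,-.454]);tx=np.array([-.454,-.891])
d=P[:,:2]-O;x=d@tx;y=d@ty;m=(abs(y)<.14)&(x<-.055)&(x>-.16)&(P[:,2]>.06)&(P[:,2]<.16)
for a in(-.12,-.06,0,.06,.12):
    k=m&(abs(y-a)<.02)
    if k.sum(): print(a,'bar',k.sum(),np.median(x[k]).round(4),np.median(P[k,2]).round(4))
find('top',[.4838,.302],.041,.053)
"
```

```text
t 31.2 pos [0.482  0.3015 0.2241] turn [-0.001  0.001  0.002] shift [0.013 0.014 0.041] F [ 0.5 -0.3 -1. ] w 0.1 g 0.0
-0.12 bar 1155 -0.1177 0.1155
-0.06 bar 1151 -0.1172 0.1155
0 bar 1149 -0.1167 0.1156
0.06 bar 1147 -0.1162 0.1156
0.12 bar 1144 -0.1158 0.1156
top 100 [0.4861 0.2997] mean [0.49   0.2929 0.047 ] r 0.0239
```

View pics/w4.png

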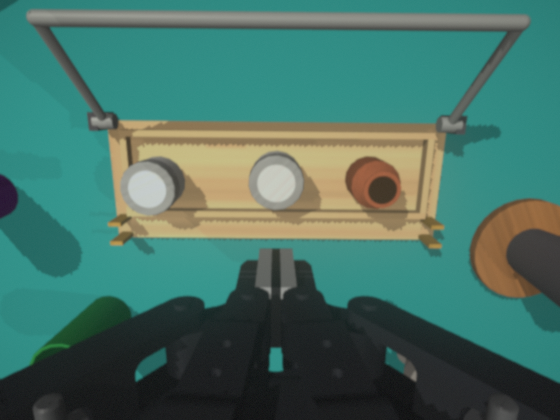

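The two tins at (150,185) and (275,180) and the vase at (375,183) stand inside the tray walls. The bar is open at the top, with its crosspiece at tray x ≈ -117, z ≈ 111 mm (about 2.26 rad). Next I'll take the closed fingers behind it.

Call:
play_rows(
  moves=[
    [[0,0,0,0.39,0,0,0],[0,0,0,0.39,0,0,0],[0,0,0,0.39,0,0,0],[0,0,0,0.39,0,0,0],[0,0,0,0,0,0,0]],
  ],
)

```text
time: 31.77
tool_pos: [0.554, 0.4456, 0.2195]
tcp_rot: [-2.675, -1.645, 0.005]
wrist_force: [-0.5, -0.3, -0.5]
width: 0.001
grip_force: 0.0
```

Call:
play_rows(
  moves=[
    [[0,0,0,0.1,0,0.3,0],[0,0,0,0,0,0.35,0],[0,0,0,0,0,0.35,0],[0,0,0,0,0,0.25,0],[0,0,0,0,0,0,0]],
  ],
)

```text
time: 32.18
tool_pos: [0.5517, 0.4452, 0.089]
tcp_rot: [2.676, 1.642, -0.027]
wrist_force: [0.2, -0.7, -1.5]
width: 0.001
grip_force: 0.0
```

Call:
play_rows(
  moves=[
    [[0,0,0,0,0,0.03,0],[0,0,0,0,0,0,0],[0,0,0,0,0,0,0]],
  ],
)

```text
time: 32.43
tool_pos: [0.5589, 0.4506, 0.0991]
tcp_rot: [-2.677, -1.643, -0.005]
wrist_force: [-0.9, 0.1, 0.1]
width: -0.002
grip_force: 0.0
```

```bash
cat >> h.py <<'E'
def tr():
    s=bot.read_state();O=np.array([.4838,.302]);d=s['tool_pos'][:2]-O
    print('tray x',(d@[-.454,-.891]).round(4),'y',(d@[.891,-.454]).round(4),'z',s['tool_pos'][2].round(4),'F',np.round(s['wrist_force'],1))
def bar(n='top'):
    P=xyz(snap(n)).reshape(-1,3);d=P[:,:2]-[.4838,.302];x=d@[-.454,-.891];y=d@[.891,-.454]
    for a in(-.11,-.06,.06,.11):
        r=np.hypot(x+.05,P[:,2]-.03);k=(abs(y-a)<.025)&(abs(r-.107)<.009)&(P[:,2]>.022)
        if k.sum()>3: print(n,a,k.sum(),'x',np.median(x[k]).round(4),'z',np.median(P[k,2]).round(4),'ang',np.median(np.arctan2(P[k,2]-.03,x[k]+.05)).round(3))
E
python3 -c "
from h import *
tr();bar();bar('scene')"
```

```text
tray x -0.1664 y -0.0006 z 0.0991 F [-0.9  0.1  0.1]
top 0.06 66 x -0.1173 z 0.1163 ang 2.234
top 0.11 65 x -0.1171 z 0.1163 ang 2.235
scene -0.11 31 x -0.1151 z 0.1173 ang 2.221
scene -0.06 32 x -0.115 z 0.1169 ang 2.217
scene 0.06 44 x -0.1137 z 0.1176 ang 2.207
scene 0.11 49 x -0.1134 z 0.1173 ang 2.204
```

Call:
play_rows(
  moves=[
    [[0,0,0,-0.08,0,0.03,0],[0,0,0,-0.08,0,0.02,0],[0,0,0,-0.08,0,0,0],[0,0,0,-0.08,0,0,0],[0,0,0,-0.08,0,0,0]],
  ],
)

```text
time: 32.95
tool_pos: [0.541, 0.4158, 0.094]
tcp_rot: [-2.676, -1.641, -0.011]
wrist_force: [2.5, 6.1, 5.1]
width: 0.001
grip_force: 3.1
```

Call:
play_rows(
  moves=[
    [[0,0,0,-0.08,0,0,0],[0,0,0,-0.08,0,0,0],[0,0,0,-0.08,0,0,0],[0,0,0,-0.08,0,0,0],[0,0,0,-0.08,0,0,0]],
  ],
)

```text
time: 33.37
tool_pos: [0.5215, 0.3779, 0.0926]
tcp_rot: [2.678, 1.643, 0.002]
wrist_force: [1.4, 1.6, 0.8]
width: -0.003
grip_force: 0.0
```

```bash
python3 -c "
from h import *
tr();bar();bar('scene')"
```

```text
tray x -0.0848 y -0.0009 z 0.0926 F [1.4 1.6 0.8]
top 0.06 65 x -0.0661 z 0.138 ang 1.717
top 0.11 67 x -0.0656 z 0.1391 ang 1.717
scene -0.11 30 x -0.0608 z 0.1412 ang 1.671
scene -0.06 35 x -0.061 z 0.1407 ang 1.67
scene 0.06 44 x -0.0593 z 0.1405 ang 1.657
scene 0.11 49 x -0.0595 z 0.1402 ang 1.657
```

Call:
play_rows(
  moves=[
    [[0,0,0,-0.08,0,0,0],[0,0,0,-0.08,0,0,0],[0,0,0,-0.08,0,0,0],[0,0,0,-0.08,0,0,0],[0,0,0,-0.08,0,0,0]],
  ],
)

```text
time: 33.88
tool_pos: [0.5024, 0.3417, 0.0912]
tcp_rot: [2.678, 1.643, -0.002]
wrist_force: [1.4, 1.1, 0.2]
width: 0.001
grip_force: 0.0
```

Call:
play_rows(
  moves=[
    [[0,0,0,-0.08,0,0,0],[0,0,0,-0.08,0,0,0],[0,0,0,-0.08,0,0,0],[0,0,0,-0.06,0,0,0],[0,0,0,-0.04,0,0,0]],
  ],
)

```text
time: 34.3
tool_pos: [0.4874, 0.3117, 0.0916]
tcp_rot: [-2.678, -1.643, 0.0]
wrist_force: [2.2, 2.3, -1.6]
width: -0.001
grip_force: 1.1
```

```bash
python3 -c "
from h import *
tr();bar();bar('scene')"
```

```text
tray x -0.0102 y -0.0012 z 0.0916 F [ 2.2  2.3 -1.6]
top -0.06 8 x 0.002 z 0.1217 ang 1.057
top 0.06 64 x 0.006 z 0.1224 ang 1.03
top 0.11 66 x 0.0065 z 0.123 ang 1.027
scene -0.11 26 x 0.0087 z 0.1241 ang 1.011
scene -0.06 35 x 0.0095 z 0.1237 ang 1.008
scene 0.06 42 x 0.0105 z 0.1238 ang 0.997
scene 0.11 50 x 0.0109 z 0.1238 ang 0.991
```

Call:
play_rows(
  moves=[
    [[0,0,0,-0.07,0,0,0],[0,0,0,-0.07,0,0,0],[0,0,0,-0.05,0,0,0],[0,0,0,0,0,0,0]],
  ],
)

```text
time: 34.73
tool_pos: [0.4787, 0.2947, 0.0916]
tcp_rot: [2.678, 1.643, -0.001]
wrist_force: [-0.3, 0.5, 0.0]
width: -0.0
grip_force: 0.3
```

Call:
play_rows(
  moves=[
    [[0,0,0,0.1,0,0,0],[0,0,0,0,0,-0.3,0],[0,0,0,0,0,-0.2,0],[0,0,0,0,0,0,0],[0,0,0,0,0,0,0]],
  ],
)

```text
time: 35.15
tool_pos: [0.4852, 0.3054, 0.1436]
tcp_rot: [2.677, 1.643, 0.005]
wrist_force: [-0.1, -0.2, 0.1]
width: 0.002
grip_force: 0.0
```

```bash
python3 -c "
from h import *
tr();bar();bar('scene')"
```

```text
tray x -0.0037 y -0.0003 z 0.1436 F [-0.1 -0.2  0.1]
top 0.06 63 x 0.0253 z 0.1069 ang 0.801
top 0.11 62 x 0.0257 z 0.1058 ang 0.789
scene -0.11 30 x 0.0275 z 0.1081 ang 0.786
scene -0.06 34 x 0.0283 z 0.108 ang 0.782
scene 0.06 43 x 0.0291 z 0.108 ang 0.775
scene 0.11 50 x 0.029 z 0.1077 ang 0.772
```

Call:
play_rows(
  moves=[
    [[0,0,0,-0.18,0,0,0],[0,0,0,-0.18,0,0,0],[0,0,0,0,0,0.15,0],[0,0,0,0,0,0.15,0],[0,0,0,0,0,0,0]],
  ],
)

```text
time: 35.67
tool_pos: [0.4641, 0.2704, 0.1074]
tcp_rot: [-2.677, -1.642, 0.013]
wrist_force: [-0.3, -0.4, 0.0]
width: 0.005
grip_force: 0.0
```

Call:
play_rows(
  moves=[
    [[0,0,0,-0.065,0,0.08,0],[0,0,0,-0.06,0,0.08,0],[0,0,0,-0.04,0,0.07,0],[0,0,0,-0.04,0,0.07,0],[0,0,0,0,0,0,0]],
  ],
)

```text
time: 36.08
tool_pos: [0.4565, 0.2527, 0.0799]
tcp_rot: [-2.678, -1.642, 0.006]
wrist_force: [-0.5, -0.2, 0.0]
width: 0.004
grip_force: 0.0
```

```bash
python3 -c "
from h import *
tr();bar();bar('scene')"
```

```text
tray x 0.0564 y -0.002 z 0.0799 F [-0.5 -0.2  0. ]
top -0.11 31 x 0.0249 z 0.1058 ang 0.809
top -0.06 57 x 0.0238 z 0.1065 ang 0.807
top 0.06 5 x 0.0273 z 0.1076 ang 0.791
top 0.11 64 x 0.0254 z 0.1059 ang 0.791
scene 0.06 44 x 0.0293 z 0.1074 ang 0.774
scene 0.11 51 x 0.0295 z 0.1079 ang 0.772
```

Call:
play_rows(
  moves=[
    [[0,0,0,-0.05,0,0,0],[0,0,0,0,0,-0.3,0],[0,0,0,0,0,-0.2,0],[0,0,0,0.2,0,0,0],[0,0,0,0.18,0,0,0]],
  ],
)

```text
time: 36.6
tool_pos: [0.4751, 0.2844, 0.1349]
tcp_rot: [2.678, 1.642, 0.009]
wrist_force: [0.1, 0.0, 0.0]
width: -0.001
grip_force: 0.0
```

Call:
play_rows(
  moves=[
    [[0,0,0,0,0,0.02,0],[0,0,0,0,0,0,0],[0,0,0,0,0,0,0]],
  ],
)

```text
time: 36.85
tool_pos: [0.4724, 0.2829, 0.1294]
tcp_rot: [2.677, 1.644, -0.002]
wrist_force: [-0.5, 0.0, 0.2]
width: -0.004
grip_force: 0.0
```

```bash
python3 -c "
from h import *
tr();bar('scene')"
```

```text
tray x 0.0222 y -0.0014 z 0.1294 F [-0.5  0.   0.2]
scene -0.11 30 x 0.0279 z 0.1079 ang 0.786
scene -0.06 34 x 0.0279 z 0.1079 ang 0.783
scene 0.06 42 x 0.0294 z 0.1081 ang 0.774
scene 0.11 53 x 0.0295 z 0.108 ang 0.772
```

Call:
play_rows(
  moves=[
    [[0,0,0,0,0,0.08,0],[0,0,0,0,0,0.08,0],[0,0,0,-0.03,0,0.06,0],[0,0,0,-0.04,0,0.06,0],[0,0,0,0,0,0,0]],
  ],
)

```text
time: 37.32
tool_pos: [0.4681, 0.2756, 0.0995]
tcp_rot: [2.678, 1.643, -0.007]
wrist_force: [-0.9, -0.1, -0.6]
width: -0.001
grip_force: 0.0
```

```bash
python3 -c "
from h import *
tr();bar('scene')"
```

```text
tray x 0.0307 y -0.002 z 0.0995 F [-0.9 -0.1 -0.6]
scene -0.11 24 x 0.0333 z 0.1002 ang 0.696
scene -0.06 27 x 0.0346 z 0.1004 ang 0.689
scene 0.06 41 x 0.0358 z 0.0999 ang 0.687
scene 0.11 42 x 0.0361 z 0.1011 ang 0.688
```

Call:
play_rows(
  moves=[
    [[0,0,0,-0.05,0,0.07,0],[0,0,0,-0.05,0,0.08,0],[0,0,0,-0.04,0,0.08,0],[0,0,0,-0.04,0,0.08,0],[0,0,0,0,0,0,0]],
  ],
)

```text
time: 37.78
tool_pos: [0.4598, 0.2598, 0.0683]
tcp_rot: [-2.678, -1.642, 0.006]
wrist_force: [-0.4, -0.3, -1.0]
width: 0.002
grip_force: 0.0
```

```bash
python3 -c "
from h import *
tr();bar('scene')"
```

```text
tray x 0.0485 y -0.0022 z 0.0683 F [-0.4 -0.3 -1. ]
scene -0.11 27 x 0.0504 z 0.07 ang 0.38
scene -0.06 32 x 0.0506 z 0.0695 ang 0.374
scene 0.06 40 x 0.0521 z 0.0692 ang 0.367
scene 0.11 45 x 0.0518 z 0.0691 ang 0.369
```

Call:
play_rows(
  moves=[
    [[0,0,0,-0.03,0,0.07,0],[0,0,0,-0.02,0,0.07,0],[0,0,0,-0.01,0,0.07,0],[0,0,0,0,0,0.05,0],[0,0,0,0,0,0,0]],
  ],
)

```text
time: 38.25
tool_pos: [0.458, 0.2553, 0.0432]
tcp_rot: [-2.677, -1.643, 0.004]
wrist_force: [0.1, 0.3, -0.1]
width: -0.001
grip_force: 0.0
```

Call:
play_rows(
  moves=[
    [[0,0,0,0,0,0.03,0],[0,0,0,0,0,0,0],[0,0,0,0,0,0.03,0],[0,0,0,0,0,0,0],[0,0,0,0,0,0,0]],
  ],
)

```text
time: 38.67
tool_pos: [0.4591, 0.2559, 0.0388]
tcp_rot: [-2.678, -1.643, -0.0]
wrist_force: [-0.5, -0.3, 0.4]
width: -0.002
grip_force: 0.0
```

```bash
python3 -c "
from h import *
tr();bar('scene')"
```

```text
tray x 0.0523 y -0.0011 z 0.0388 F [-0.5 -0.3  0.4]
scene -0.11 28 x 0.0558 z 0.0399 ang 0.095
scene -0.06 33 x 0.0558 z 0.0399 ang 0.099
scene 0.06 39 x 0.0568 z 0.0398 ang 0.095
scene 0.11 46 x 0.0574 z 0.0401 ang 0.095
```

Call:
play_rows(
  moves=[
    [[0,0,0,-0.01,0,0.02,0],[0,0,0,0,0,0,0],[0,0,0,0,0,0.015,0],[0,0,0,0,0,0,0],[0,0,0,0,0,0,0]],
  ],
)

```text
time: 39.13
tool_pos: [0.4585, 0.2549, 0.0352]
tcp_rot: [-2.678, -1.643, 0.0]
wrist_force: [-1.2, 0.5, -0.2]
width: -0.002
grip_force: 0.0
```

Call:
play_rows(
  moves=[
    [[0,0,0,0,0,0.01,0],[0,0,0,0,0,0,0],[0,0,0,0,0,0,0]],
  ],
)

```text
time: 39.38
tool_pos: [0.4587, 0.255, 0.0349]
tcp_rot: [2.678, 1.643, -0.0]
wrist_force: [-1.5, -1.1, 4.8]
width: 0.002
grip_force: 2.5
```

```bash
python3 -c "
from h import *
tr();bar('scene')"
```

```text
tray x 0.0533 y -0.001 z 0.0349 F [-1.5 -1.1  4.8]
scene -0.11 27 x 0.0556 z 0.0364 ang 0.062
scene -0.06 31 x 0.0557 z 0.0359 ang 0.059
scene 0.06 43 x 0.0568 z 0.0361 ang 0.059
scene 0.11 45 x 0.0576 z 0.036 ang 0.057
```

Call:
play_rows(
  moves=[
    [[0,0,0,0,0,0.01,0],[0,0,0,0,0,0,0],[0,0,0,0,0,0,0]],
  ],
)

```text
time: 39.68
tool_pos: [0.4588, 0.255, 0.0347]
tcp_rot: [2.678, 1.643, -0.0]
wrist_force: [-4.3, -2.8, 9.8]
width: 0.005
grip_force: 5.5
```

Call:
play_rows(
  moves=[
    [[0,0,0,0,0,0.007,0],[0,0,0,0,0,0,0],[0,0,0,0,0,0,0]],
  ],
)

```text
time: 39.93
tool_pos: [0.4588, 0.255, 0.0345]
tcp_rot: [2.677, 1.643, -0.001]
wrist_force: [-4.9, -3.7, 15.5]
width: -0.003
grip_force: 7.6
```

Call:
play_rows(
  moves=[
    [[0,0,0,0,0,-0.15,0],[0,0,0,0,0,-0.35,0],[0,0,0,0,0,-0.4,0],[0,0,0,0,0,-0.4,0],[0,0,0,0,0,-0.3,0]],
  ],
)

```text
time: 40.35
tool_pos: [0.4594, 0.2554, 0.196]
tcp_rot: [2.677, 1.643, 0.005]
wrist_force: [0.9, 0.5, -0.3]
width: -0.0
grip_force: 0.0
```

Call:
play_rows(
  moves=[
    [[0,0,0,-0.35,0,0,0],[0,0,0,-0.35,0,0,0],[0,0,0,-0.35,0,0,0],[0,0,0,0,0,0,0],[0,0,0,0,0,0,0]],
  ],
)

```text
time: 40.77
tool_pos: [0.4104, 0.1603, 0.1925]
tcp_rot: [2.679, 1.64, 0.001]
wrist_force: [0.6, -0.4, -0.5]
width: -0.002
grip_force: 0.0
```

```bash
python3 -c "
from h import *
tr();bar('scene');bar('top')
find('top',[.673,.124],.11,.13)
for p,n in (([.532,.048],'egg'),([.547,-.048],'box')): print(n);find('scene',p,.03,.06)
c=snap('scene','s3.png')
S=xyz(dict(np.load('scene0.npz'))).reshape(-1,3)
for p in([.532,.048],[.547,-.048]):
    q=S[(S[:,2]>.03)&(S[:,2]<.06)&(np.hypot(S[:,0]-p[0],S[:,1]-p[1])<.035)];print('was',q.mean(0))
"
```

```text
tray x 0.1596 y -0.0011 z 0.1925 F [ 0.6 -0.4 -0.5]
scene -0.11 28 x 0.0558 z 0.0362 ang 0.061
scene -0.06 31 x 0.0557 z 0.0369 ang 0.065
scene 0.06 38 x 0.0568 z 0.0364 ang 0.061
scene 0.11 46 x 0.0579 z 0.0367 ang 0.062
top -0.11 32 x 0.0519 z 0.0353 ang 0.052
top 0.11 56 x 0.0535 z 0.0357 ang 0.056
top 103 [0.6774 0.1234] mean [0.68   0.1243 0.1187] r 0.0302
egg
scene 220 [0.5315 0.0472] mean [0.5352 0.0407 0.0481] r 0.0232
box
scene 320 [ 0.5465 -0.0486] mean [ 0.5501 -0.0532  0.0404] r 0.0309
was [0.53513305 0.04085121 0.04795306]
was [ 0.55023106 -0.05305294  0.04042764]
```

View pics/s3.png

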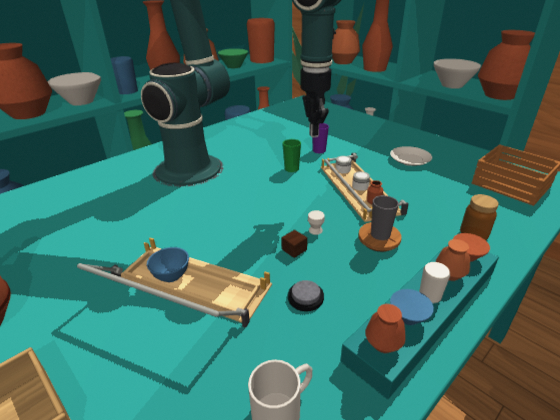

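The picture shows the cup upright on the stand at (383,218), with the tins at (343,163) and (361,182) and the vase at (375,195) inside the shut bar. The egg cup (316,220), the box (294,243) and the bowl (170,266) haven't moved. The bar sits on its stop: its top is at about 35 mm and it took 15 N without giving.

```bash
python3 -c "
from h import *
print(bot.finish_job())"
```

```text
the job is handed in; nothing more can be done
None
```

The job is done and handed in: the pen cup is on the stand, the vase has its felt dot, it and both tins (only two were present) stand in the left tray with its bar shut on its stop, and the egg cup, box, bowl and right bar were left alone.

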